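# Set a slide with backlash to a gauge post, finishing in one direction

## Robot

A 6-joint arm with a two-finger parallel gripper is mounted at the origin on a cart in front of the work surface, level with it; the furniture and walls round the work are solid. World frame = base frame: x ahead of the robot, y to its left, z up, the work surface at z = 0. Lengths are in m, angles in rad, forces in N, time in s.
With the tool pointing down it reaches from about 0.425 to 0.95 m from the base axis. Payload 3.5 kg.
Tool frame: the origin (TCP) lies midway between the tips of the shut fingers; the grasp point (between the pads) lies 19 mm behind it; z points along the fingers, y is the line along which they close (so a half turn about z gives the same grasp; the last joint's range is limited). The gripper opens to 85 mm and grips with 20 to 120 N. Pads are 22 mm wide; open, the fingers measure 114 mm over their backs; the gripper's body (76 mm by 85 mm) begins 54 mm behind the grasp point. The pads swing forward as they close: fully open they stand 13 mm farther back than shut.
Start: joints at [-1.419, 0.286, 1.577, -0, 1.279, -0.15], TCP at [0.201, -0.644, 0.231] pointing down, gripper open.
Joint ranges: [-2.77, 2.77], [-0.9, 2.22], [0.21, 2.48], [-1.53, 4.67], [0.24, 2.81], [-2.84, 2.84]. Speed limits (rad/s): [2.79, 2.79, 3.14, 3.14, 3.14, 3.14].

## Interface

Orientations are given as a unit quaternion [x, y, z, w].
In Python, from plant import * gives the robot as it stands.
- The arm moves only by the tool move_arm, never from a script. Its argument "moves" is a list of rows, each a list of 3 entries, a list of its own where there are three numbers: the opening, from 0 (shut) to 1 (fully open), then the shift along the tool's x, y, z in m, then the turn, a rotation vector about the tool's x, y, z in rad. A call has exactly 10 rows; each row shifts and turns the commanded pose from where the row before left it, along the tool's axes as they then stand; what a row does not reach is not made up. A row lasts 1/12 s, in which the tool goes at most 41.7 mm and 7.16 degrees, less where a joint would pass 70% of its speed; a pose out of reach is approached as far as the arm can. A call is refused whole if a number of a shift passes 0.0417 or a number of a turn 0.125, either way. A call with a gripper value outside its range is refused whole. The fingers move at their own pace and stop on an object; "grip_force" is the grip in N (left out, the last holds). Time passes only in rows, so rows that do not move let the fingers close, or fill a call up. It gives the time, the measured TCP pose, the force, the opening and the grip force at its end, in the units of the state.
- get_state(): the state, without advancing time (a new reading comes with each control period).
- read_camera(name): name is "scene" or "top"; returns the picture (384x512x3 uint8, red, green, blue); there is no depth.
- camera_params(name): a dict with "fx", "fy", "cx", "cy" (pixels), "k1" (the pictures are not rectified: a ray, as slopes to the right and down, at radius r is drawn at 1 + k1 r^2 times it, then the intrinsics apply), "rvec" (rotation vector, rad) and "tvec" (3), from world to camera coordinates, as OpenCV has them. Camera axes: x right, y down, z forward; pixel columns grow to the right and rows downward; lengths in m; the calibration is good to about 2 mm. A picture is of the moment at which its call begins. camera_params takes no time and is no camera call.
- sign_off(): hands the job in; it is judged then, once.
The state is a dict: "time": time; "qpos": joint angles; "dq": joint speeds; "joint_efforts": joint torques, N m; "eef_pos": TCP position; "tcp_rot": TCP orientation; "contact_force": force on the tool from outside, world axes, zero at the start; "wrist_torque": the same for the moment, N m; "opening": opening from 0.0 (shut) to 1.0 (fully open); "finger_force": force on a finger pad.
Only numpy, scipy, OpenCV 4.12 (cv2) and the standard library are available. Lean on these libraries where they do the work, as an engineer would, in place of code of your own. Each camera call takes 0.05 s, during which the arm holds its last target. There are 200 camera calls.

## Task

The jaw of the slide stands too close to the fixed V block. Turn the crank to draw the jaw back until its gap is at least 8 mm wider than the steel post needs, stand the post upright in the V notch on the base plate and let go of it, then turn the crank forward until the jaw bears lightly on the post, with about 3 to 10 N and never more than 20 N. The screw has backlash, so make the last turn of the crank a forward one and leave the crank there, with the slack taken up; leave the other things as they are.

Things in the scene. Friction and masses are not known exactly. Their poses are not given: they have to be found in the camera images.
- stage: Slide stage, fixed to the bench: aluminium base plate 100 x 240 x 20 mm with a grey right-angle drive box at one end. Origin on the bench, under the middle of the slide; stage axes: z up, y along the slide, from the drive to the V block, x across. The plate reaches from y = -140 to +100 mm, its top is z = 20 mm. The crank turns about a vertical axis at x = 0, y = -85 mm.
- vblock: Dark steel V block, 50 mm wide, 40 mm high, fixed on the base plate (where along y varies by some mm; axes parallel to the stage's). Its upright 90 degree notch opens toward the jaw, -y; its front is at y = 1.9 mm. Origin: on the base plate, at the centre of a seated post. Oiled: pressed by the jaw, the post slides to the notch's middle; then the force rises by 20 to 30 N per mm of jaw travel.
- carriage: Carriage with the moving jaw, blue with a flat steel face 40 mm wide and 36 mm high that looks along the stage's +y to the V block; its top is 60 mm above the bench. Origin: on the jaw face, at its foot, on the top of the base plate, in the middle of its width. The jaw touches a seated post when this origin lies 6.3 mm on the -y side of the V block's origin. It moves only along the stage's y.
- screw (a joint): Turning of the leadscrew with its engraved dial under the crank, rad, 0 to 2.7, counterclockwise from above = larger = jaw drawn back: the jaw moves 12 mm along -y per rad. Self-locking: it stays where it is left. It drags with 0.2 N m (about 4.4 N at the handle); every newton with which the jaw presses on the post adds 0.012 N m (0.27 N at the handle).
- crank (a joint): Backlash: angle of the crank relative to the screw, rad. The crank turns almost freely (0.02 N m) from -0.3 to +0.3 and drives the screw only at the ends: at -0.3 it drives forward (clockwise from above, jaw toward the V block), at +0.3 it draws the jaw back (counterclockwise).
- handle: Black upright round handle of the crank, 15 mm diameter, 44 mm tall, that spins freely on its own axis, 45 mm from the crank's axis. Origin: centre of its foot, 66.5 mm above the bench. With screw and crank both at 0 it lies from the crank's axis in the direction 150 degrees clockwise from the stage's +x; it moves by screw + crank counterclockwise from there. Below it the crank arm.
- post: Steel optical post standing loose on the bench, the gauge: 12.6 mm diameter, 75 mm tall, plus a stud of 6 mm diameter and 8 mm on top, 80 g. Origin: centre of its foot, z up.
- lens_mount: Bystander: lens in a black ring, 33 mm diameter, 10 mm high, lying flat. Origin: centre of underside.
- tape_roll: Bystander: roll of tape lying flat, 69 mm diameter, 18 mm high. Origin: centre of underside.
- objective_case: Bystander: round case, 34 mm diameter, 68 mm high. Origin: centre of underside.
- fork_clamp: Bystander: slotted metal clamping fork lying flat, 38 x 97 x 10 mm. Origin: centre of underside.
- post_holder: Bystander: black upright post holder with thumb screw, 25 x 40 x 52 mm. Origin: centre of underside.

How it is judged:
On the way, in this order (a step that is already met when the one before it is completed fails the run):
1. the jaw is drawn back: its gap at least 7 mm wider than a seated post needs, the post not yet in the notch (y of carriage in the frame of vblock below -0.0133 m and horizontal distance between post and vblock above 0.03 m), for 0.2 s.
2. the post stands by itself, upright on the base plate within 6 mm of its seat in the notch, not touched by the fingers, the jaw still at least 4 mm clear of where it would touch a seated post (horizontal distance between post and vblock below 0.006 m and angle between post's own z axis and vertical below 0.08 rad and z of post in the frame of vblock below 0.004 m and contact force between the fingers and post below 0.1 N and y of carriage in the frame of vblock below -0.0103 m), for 0.2 s.
At the end, for the whole second after the job is handed in: The post stands upright (within 0.08 rad) on the base plate, seated within 3 mm in the V notch and at rest, the jaw pressing on it with 2 to 13 N; the crank has been left at the forward end of its slack (joint crank below -0.18), the handle let go (horizontal distance between post and vblock below 0.003 m and angle between post's own z axis and vertical below 0.08 rad and z of post in the frame of vblock below 0.004 m and contact force between post and carriage between 2 and 13 N and value of joint crank below -0.18 rad and contact force between the fingers and handle below 0.1 N and linear speed of post below 0.01 m/s); the robot touches nothing.
It fails at once if the jaw presses on the post with more than 20 N (contact force between post and carriage above 20 N).
It fails at once if the post is tipped by more than 0.5 rad (angle between post's own z axis and vertical above 0.5 rad).
It fails at once if one of the bystanders (lens mount, tape roll, objective case, clamping fork, post holder) is moved by more than 20 mm (distance of any of lens_mount, tape_roll, objective_case, fork_clamp, post_holder from where it was at the start of the episode above 0.02 m).
It also fails if it takes over 72 s, if anything falls off the work surface, if the arm or the gripper's body presses on something with over 40 N, if the wrist force passes 120 N, or if a joint passes its speed limit or range.

## Working session

There is one attempt and no reset: what is moved stays moved. The work goes in short steps, Python scripts to look and compute and a tool call to move; the robot and the scene stay as the last step left them, time stands still between calls to the robot, and variables do not carry over. Pictures are saved under pics/ and viewed, at most 10 in all, crops included, and the job is handed in when it is done.

Besides the shell and the picture viewer there is one more tool, called after "Emit:" as name(argument=value, ...) on one line, values as JSON. move_arm: Moves the arm, as the interface text tells. Its arguments: {"type":"object","properties":{"moves":{"type":"array"},"grip_force":{"type":"number"}},"required":["moves"]}

```bash
ls; mkdir -p pics; cat > h.py <<'E'
from plant import *
import numpy as np, cv2
from scipy.spatial.transform import Rotation as R
def ray(name,px):
    p=camera_params(name);K=np.array([[p['fx'],0,p['cx']],[0,p['fy'],p['cy']],[0,0,1]])
    u=cv2.undistortPoints(np.array([[px]],float),K,np.array([p['k1'],0,0,0,0.]))[0,0] if False else None
    d=np.array([(px[0]-p['cx'])/p['fx'],(px[1]-p['cy'])/p['fy']]);s=d.copy()
    for _ in range(30): s=d/(1+p['k1']*(s@s))
    Rm=R.from_rotvec(p['rvec']).as_matrix()
    return -Rm.T@np.array(p['tvec']),Rm.T@np.array([s[0],s[1],1])
def onz(name,px,z):
    o,d=ray(name,px);return o+d*(z-o[2])/d[2]
def proj(name,P):
    p=camera_params(name);c=R.from_rotvec(p['rvec']).apply(np.array(P,float))+np.array(p['tvec'])
    s=c[...,:2]/c[...,2:];s=s*(1+p['k1']*(s**2).sum(-1,keepdims=True))
    return s*[p['fx'],p['fy']]+[p['cx'],p['cy']]
def tri(a,pa,b,pb):
    o1,d1=ray(a,pa);o2,d2=ray(b,pb)
    t=np.linalg.lstsq(np.c_[d1,-d2],o2-o1,rcond=None)[0]
    q1,q2=o1+d1*t[0],o2+d2*t[1];return (q1+q2)/2,np.linalg.norm(q1-q2)
E
python3 - <<'E'
from h import *
for n in("scene","top"):
    im=read_camera(n);cv2.imwrite(f"pics/{n}0.png",cv2.resize(im[...,::-1],(800,600),interpolation=cv2.INTER_CUBIC));np.save(f"{n}0.npy",im)
    p=camera_params(n);print(n,p,ray(n,(256,192)))
print(get_state())
E
```

```text
pics
scene {'fx': 406.88258960078764, 'fy': 406.88258960078764, 'cx': 260.0316303787011, 'cy': 191.18217658832816, 'k1': -0.08605589236327596, 'rvec': array([ 1.16207446, -2.20710725,  1.08036292]), 'tvec': array([0.57022383, 0.16143829, 0.9118289 ])} (array([-0.19890207,  0.81761611,  0.6889059 ]), array([ 0.66294463, -0.43241642, -0.61124682]))
top {'fx': 473.0416849111496, 'fy': 473.0416849111496, 'cx': 252.35561431285544, 'cy': 183.94952951843564, 'k1': -0.15824878064901332, 'rvec': array([ 2.19940502, -2.15829171,  0.06628143]), 'tvec': array([0.36266539, 0.48462623, 1.1249537 ])} (array([0.39503689, 0.35771117, 1.16099017]), array([ 0.05540002,  0.00424526, -0.99862998]))
{'time': 0.1, 'qpos': array([-1.41899051e+00,  2.87131446e-01,  1.57803469e+00,  3.01769561e-06,
        1.27858711e+00, -1.50002403e-01]), 'dq': array([-0.00015097, -0.00187529, -0.0022812 ,  0.00067712, -0.00081532,
        0.00012054]), 'joint_efforts': array([ 6.99271186e-04, -4.07296550e+01, -2.93700886e+01, -1.32770328e-04,
        3.41823878e-03, -4.06222810e-06]), 'eef_pos': array([ 0.2005787 , -0.64388995,  0.23004702]), 'tcp_rot': array([ 9.88635054e-01,  1.50331512e-01,  4.70301733e-07, -1.08029977e-03]), 'contact_force': array([ 0.35221119,  0.7471991 , -0.21755147]), 'wrist_torque': array([-0.00594679,  0.01605972, -0.06084421]), 'finger_force': 0.0, 'opening': 0.9979585976105392}
```

View pics/scene0.png

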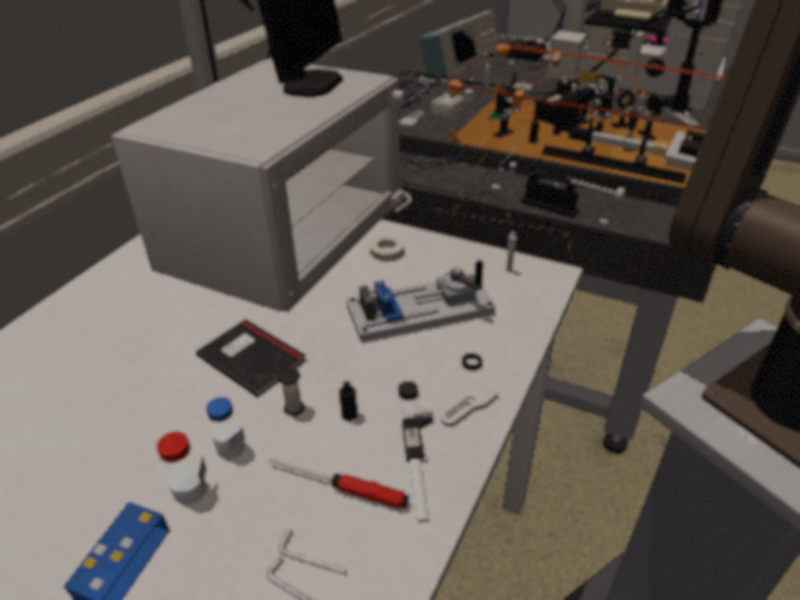

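View pics/top0.png

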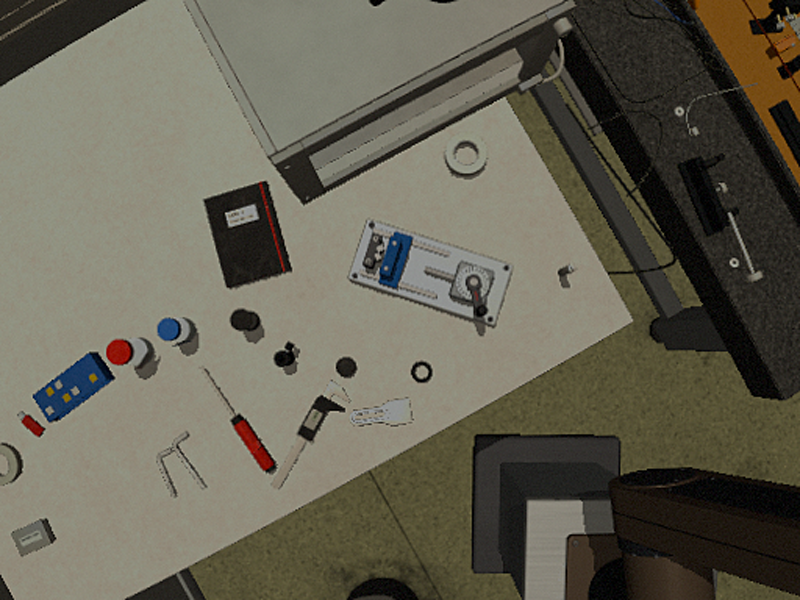

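The top view shows the stage (350–515, 220–325) with its handle at about (481,311). The post is at (567,270), near the table edge. In the scene view the post is at (511,250) and the handle at (479,272). Next I'll crop in on these.

```bash
python3 - <<'E'
from h import *
t=np.load("top0.npy")[130:220,215:385][...,::-1]; s=np.load("scene0.npy")[140:220,215:345][...,::-1]
a=cv2.resize(t,None,fx=4.7,fy=4.7,interpolation=cv2.INTER_CUBIC);cv2.imwrite("pics/tc.png",a)
b=cv2.resize(s,None,fx=6,fy=6,interpolation=cv2.INTER_CUBIC);cv2.imwrite("pics/sc.png",b)
E
```

```text
(no output)
```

View pics/tc.png

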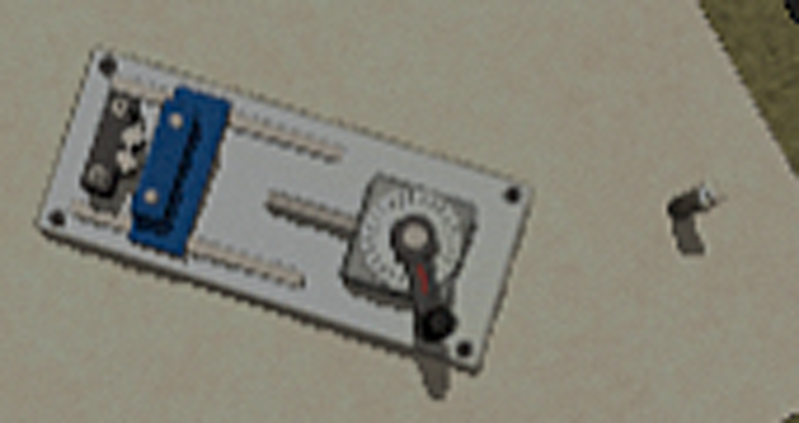

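View pics/sc.png

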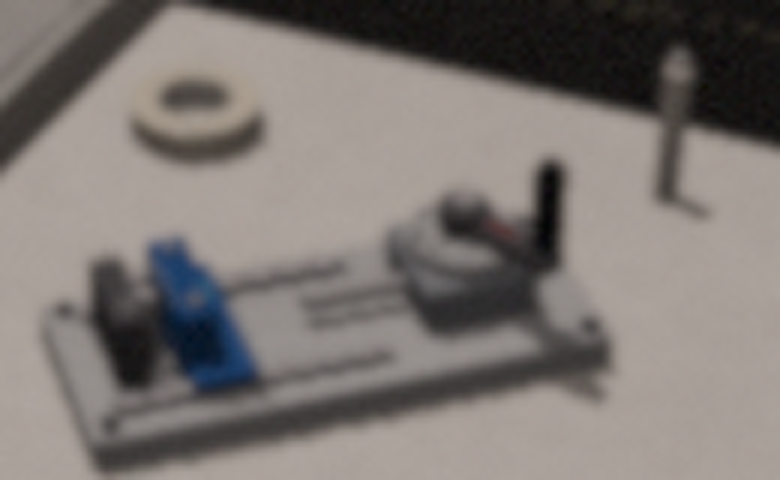

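The top crop shows plate screws at (108,66), (512,194), (464,349) and (56,217). The crank hub is at (415,236), the handle top at (437,322), the post top at about (706,197) and its foot at about (680,210). The scene crop shows post top (680,50), foot (667,200) and handle top (550,163).

```bash
python3 - <<'E'
from h import *
np.set_printoptions(precision=4,suppress=True)
T=lambda x,y:(215+(x+.5)/4.7-.5,130+(y+.5)/4.7-.5)
S=lambda x,y:(215+(x+.5)/6-.5,140+(y+.5)/6-.5)
print("screws tri",tri("top",T(108,66),"scene",S(63,311)),tri("top",T(512,194),"scene",S(590,325)),tri("top",T(56,217),"scene",S(108,425)))
q=[onz("top",T(*c),.02) for c in((108,66),(512,194),(464,349),(56,217))]
print(*q)
c=[onz("top",T(*c),.02) for c in((97,50),(532,186),(480,364),(40,223))]
print("corners",*c,np.linalg.norm(c[0]-c[1]),np.linalg.norm(c[1]-c[2]))
C=np.mean(q,0)
yd=(q[0]+q[3]-q[1]-q[2])[:2];yd/=np.linalg.norm(yd);xd=np.array([yd[1],-yd[0]])
org=C[:2]+.02*yd
print("centre",C,np.mean(c,0),"yd",yd,"xd",xd,"origin",org,"yaw x",np.arctan2(xd[1],xd[0]))
print("hub tri",tri("top",T(415,236),"scene",S(465,205)),"pred",org-.085*yd)
print("handle top tri",tri("top",T(437,322),"scene",S(550,163)))
print("post top",tri("top",T(708,196),"scene",S(680,50)),"foot",onz("scene",S(667,200),0),onz("top",T(681,212),0))
# jaw/vblock: front/back edges on top
for n,p,z in(("vb screw",(122,105),.06),("vb screw2",(97,176),.06),("vb right top",(140,98),.06),("blue left top",(176,88),.06),("blue lb",(133,215),.06),("blue right",(232,100),.03),("blue br",(182,250),.03),("bscrew",(176,120),.06),("bscrew2",(151,197),.06)):
    w=onz("top",T(*p),z)[:2]-org; print(n,"stage",xd@w,yd@w)
h=onz("top",T(437,322),.1105)[:2]-org+.085*yd; print("handle ang",np.degrees(np.arctan2(yd@h,xd@h)),np.linalg.norm(h))
E
```

```text
screws tri (array([0.5761, 0.4105, 0.0197]), np.float64(0.0020451979583791927)) (array([ 0.5082,  0.1771, -0.0478]), np.float64(0.034620257866937745)) (array([0.4967, 0.4353, 0.0198]), np.float64(0.0012670468196532838))
[0.5755 0.4096 0.02  ] [0.5127 0.1995 0.02  ] [0.4322 0.2236 0.02  ] [0.4964 0.4347 0.02  ]
corners [0.5838 0.4155 0.02  ] [0.517  0.1891 0.02  ] [0.4246 0.2152 0.02  ] [0.4931 0.4429 0.02  ] 0.236049654432464 0.09603014449548763
centre [0.5042 0.3169 0.02  ] [0.5046 0.3157 0.02  ] yd [0.2886 0.9574] xd [ 0.9574 -0.2886] origin [0.5099 0.336 ] yaw x -0.29277868934585294
hub tri (array([0.4864, 0.2545, 0.0669]), np.float64(0.0012529863051332416)) pred [0.4854 0.2546]
handle top tri (array([0.4417, 0.2472, 0.1114]), np.float64(0.0002988073949142638))
post top (array([0.5068, 0.1124, 0.0871]), np.float64(0.0003668059973651032)) foot [0.5072 0.1103 0.    ] [0.507  0.1069 0.    ]
vb screw stage 0.01936797783814752 0.07306516719681665
vb screw2 stage -0.018367522457144247 0.07390483105995285
vb right top stage 0.025469437907119585 0.06558786842835239
blue left top stage 0.03576231468018566 0.05000816418874903
blue lb stage -0.03143738625158496 0.05080042038152891
blue right stage 0.04277223280106219 0.022446190484930403
blue br stage -0.03852648735146302 0.02318665983266897
bscrew stage 0.02041546996156374 0.04505654238038486
bscrew2 stage -0.020140608019745092 0.045044321876367754
handle ang -153.54677351270033 0.04425232670278666
```

```bash
cat >> h.py <<'E'
def plan(target,tyaw=None,n=10,way=None):
    """straight rows in tool axes to target; tyaw = world angle of tool y"""
    s=get_state();p=s['eef_pos'];r=R.from_quat(s['tcp_rot']);a=r.apply([0,1,0]);y=np.arctan2(a[1],a[0])
    dz=0 if tyaw is None else -(((tyaw-y+np.pi/2)%np.pi)-np.pi/2)
    print("at",p.round(4),"tooly deg",np.degrees(y).round(2),"down err",r.apply([0,0,1]).round(4))
    k=max(1,int(np.ceil(abs(dz)/.12)))
    pts=[p+(np.array(target)-p)*(i+1)/n for i in range(n)] if way is None else way
    for i,q in enumerate(pts):
        t=dz/k if i<k else 0
        print(np.round(r.inv().apply(q-p),4).tolist(),round(t,4)); r=r*R.from_rotvec([0,0,t]);p=q
E
python3 - <<'E'
from h import *
W=np.array([[.2006,-.6439,.23],[.50,-.33,.23],[.55,0,.21],[.4417,.2472,.20]])
L=np.r_[0,np.cumsum(np.linalg.norm(np.diff(W,axis=0),axis=1))];print(L)
l=np.linspace(0,L[-1],31)[1:]
plan(None,-.2928,way=np.c_[[np.interp(l,L,W[:,i]) for i in range(3)]].T)
E
```

```text
[0.         0.43378978 0.76815485 1.03822286]
at [ 0.2006 -0.6439  0.23  ] tooly deg -72.71 down err [-3.0e-04  2.1e-03 -1.0e+00]
[0.0303, -0.0168, 0.0001] -0.1085
[0.0319, -0.0134, 0.0] -0.1085
[0.0332, -0.0099, 0.0] -0.1085
[0.034, -0.0063, 0.0] -0.1085
[0.0345, -0.0025, 0.0] -0.1085
[0.0346, 0.0012, 0.0] -0.1085
[0.0343, 0.005, 0.0] -0.1085
[0.0335, 0.0086, 0.0] -0.1085
[0.0324, 0.0122, 0.0] -0.1085
[0.0309, 0.0156, 0.0] 0
[0.0309, 0.0156, 0.0] 0
[0.0309, 0.0156, 0.0] 0
[0.0324, 0.0061, 0.001] 0
[0.0342, -0.0049, 0.0021] 0
[0.0342, -0.0049, 0.0021] 0
[0.0342, -0.0049, 0.0021] 0
[0.0342, -0.0049, 0.0021] 0
[0.0342, -0.0049, 0.0021] 0
[0.0342, -0.0049, 0.0021] 0
[0.0342, -0.0049, 0.0021] 0
[0.0342, -0.0049, 0.0021] 0
[0.0342, -0.0049, 0.0021] 0
[0.0279, -0.019, 0.0015] 0
[0.0263, -0.0224, 0.0014] 0
[0.0263, -0.0224, 0.0014] 0
[0.0263, -0.0224, 0.0014] 0
[0.0263, -0.0224, 0.0014] 0
[0.0263, -0.0224, 0.0014] 0
[0.0263, -0.0224, 0.0014] 0
[0.0263, -0.0224, 0.0014] 0
```

Emit:
move_arm(moves=[[0.6,[0.0303,-0.0168,0],[0,0,-0.1085]],[0.6,[0.0319,-0.0134,0],[0,0,-0.1085]],[0.6,[0.0332,-0.0099,0],[0,0,-0.1085]],[0.6,[0.034,-0.0063,0],[0,0,-0.1085]],[0.6,[0.0345,-0.0025,0],[0,0,-0.1085]],[0.6,[0.0346,0.0012,0],[0,0,-0.1085]],[0.6,[0.0343,0.005,0],[0,0,-0.1085]],[0.6,[0.0335,0.0086,0],[0,0,-0.1085]],[0.6,[0.0324,0.0122,0],[0,0,-0.1085]],[0.6,[0.0309,0.0156,0],[0,0,0]]])

```text
time: 0.93
eef_pos: [0.4403, -0.3923, 0.2308]
tcp_rot: [0.802, 0.598, -0.0, -0.0]
contact_force: [-0.2, 0.3, -0.2]
opening: 0.597
finger_force: 0.0
```

Emit:
move_arm(moves=[[0.6,[0.0309,0.0156,0],[0,0,0]],[0.6,[0.0309,0.0156,0],[0,0,0]],[0.6,[0.0324,0.006,0.001],[0,0,0]],[0.6,[0.034,-0.005,0.002],[0,0,0]],[0.6,[0.034,-0.005,0.002],[0,0,0]],[0.6,[0.034,-0.005,0.002],[0,0,0]],[0.6,[0.034,-0.005,0.002],[0,0,0]],[0.6,[0.034,-0.005,0.002],[0,0,0]],[0.6,[0.034,-0.005,0.002],[0,0,0]],[0.6,[0.034,-0.005,0.002],[0,0,0]]])

```text
time: 1.77
eef_pos: [0.5371, -0.0747, 0.2158]
tcp_rot: [0.803, 0.596, -0.0, -0.0]
contact_force: [0.2, -0.4, -0.9]
opening: 0.6
finger_force: 0.0
```

```bash
python3 - <<'E'
from h import *
plan([.4417,.2472,.18],-.2928)
E
```

```text
at [ 0.5371 -0.0747  0.2158] tooly deg -16.77 down err [-7.e-04  2.e-04 -1.e+00]
[0.0281, -0.0184, 0.0036] 0.0002
[0.0281, -0.0184, 0.0036] 0
[0.0281, -0.0184, 0.0036] 0
[0.0281, -0.0184, 0.0036] 0
[0.0281, -0.0184, 0.0036] 0
[0.0281, -0.0184, 0.0036] 0
[0.0281, -0.0184, 0.0036] 0
[0.0281, -0.0184, 0.0036] 0
[0.0281, -0.0184, 0.0036] 0
[0.0281, -0.0184, 0.0036] 0
```

Emit:
move_arm(moves=[[0.6,[0.028,-0.0184,0.0036],[0,0,0]],[0.6,[0.028,-0.0184,0.0036],[0,0,0]],[0.6,[0.028,-0.0184,0.0036],[0,0,0]],[0.6,[0.028,-0.0184,0.0036],[0,0,0]],[0.6,[0.028,-0.0184,0.0036],[0,0,0]],[0.6,[0.028,-0.0184,0.0036],[0,0,0]],[0.6,[0.028,-0.0184,0.0036],[0,0,0]],[0.6,[0.028,-0.0184,0.0036],[0,0,0]],[0.6,[0.027,-0.018,0.0036],[0,0,0]],[0.6,[0,0,0],[0,0,0]]])

```text
time: 2.6
eef_pos: [0.4489, 0.2154, 0.1826]
tcp_rot: [0.801, 0.599, -0.001, -0.001]
contact_force: [0.0, -0.2, 0.1]
opening: 0.598
finger_force: 0.0
```

```bash
python3 - <<'E'
from h import *
plan([.4417,.2472,.076],-.2928,n=4)
E
```

```text
at [0.4489 0.2154 0.1826] tooly deg -16.47 down err [-0.003   0.0014 -1.    ]
[0.0071, -0.0039, 0.0267] 0.0053
[0.0071, -0.0039, 0.0267] 0
[0.0071, -0.0039, 0.0267] 0
[0.0071, -0.0039, 0.0267] 0
```

Emit:
move_arm(moves=[[0.6,[0.0142,-0.0078,0],[0,0,0.005]],[0.6,[0.0142,-0.0078,0],[0,0,0]],[0.6,[0,0,0.02],[0,0,0]],[0.6,[0,0,0.03],[0,0,0]],[0.6,[0,0,0.03],[0,0,0]],[0.6,[0,0,0.0267],[0,0,0]],[0.6,[0,0,0],[0,0,0]],[0,[0,0,0],[0,0,0]],[0,[0,0,0],[0,0,0]],[0,[0,0,0],[0,0,0]]], grip_force=30)

```text
time: 3.43
eef_pos: [0.4455, 0.2435, 0.0792]
tcp_rot: [0.804, 0.594, 0.0, -0.0]
contact_force: [-3.7, -0.4, 1.2]
opening: 0.18
finger_force: 1.5
```

Emit:
move_arm(moves=[[0,[0,0,0],[0,0,0]],[0,[0,0,0],[0,0,0]],[0,[0,0,0],[0,0,0]],[0,[0,0,0],[0,0,0]],[0,[0,0,0],[0,0,0]],[0,[0,0,0],[0,0,0]],[0,[0,0,0],[0,0,0]],[0,[0,0,0],[0,0,0]],[0,[0,0,0],[0,0,0]],[0,[0,0,0],[0,0,0]]])

```text
time: 4.27
eef_pos: [0.4455, 0.2434, 0.0791]
tcp_rot: [0.804, 0.595, 0.0, 0.0]
contact_force: [-4.6, -1.2, 7.0]
opening: 0.159
finger_force: 31.3
```

```bash
cat >> h.py <<'E'
def shot(name,tb=(130,220,215,385),sb=(140,220,215,345),f=4.5):
    t=read_camera("top");s=read_camera("scene");np.save(name+"_t.npy",t);np.save(name+"_s.npy",s)
    a=cv2.resize(t[tb[0]:tb[1],tb[2]:tb[3],::-1],None,fx=f,fy=f,interpolation=cv2.INTER_CUBIC)[:,:790]
    b=cv2.resize(s[sb[0]:sb[1],sb[2]:sb[3],::-1],None,fx=f,fy=f,interpolation=cv2.INTER_CUBIC)[:,:790]
    o=np.zeros((a.shape[0]+b.shape[0],max(a.shape[1],b.shape[1]),3),np.uint8);o[:a.shape[0],:a.shape[1]]=a;o[a.shape[0]:,:b.shape[1]]=b
    o=o[:600];cv2.imwrite(f"pics/{name}.png",o);print(o.shape)
E
python3 - <<'E'
from h import *
shot("g1",tb=(160,210,270,370),sb=(150,210,265,345),f=5.4)
E
```

```text
(594, 540, 3)
```

View pics/g1.png

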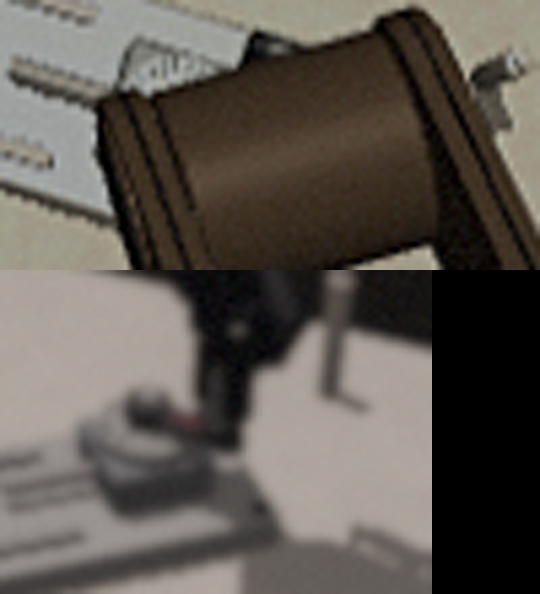

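The fingers hold the handle. Closing them pushed the crank about 10° through its slack, so θ is now about -142°. I'll turn counterclockwise along a circle from here. The tool x axis matches stage y, and tool y matches stage x.

Emit:
move_arm(moves=[[0,[-0.0024,0.002,0],[0,0,0]],[0,[-0.0023,0.0022,0],[0,0,0]],[0,[-0.0021,0.0023,0],[0,0,0]],[0,[-0.0019,0.0025,0],[0,0,0]],[0,[-0.0018,0.0026,0],[0,0,0]],[0,[-0.0016,0.0027,0],[0,0,0]],[0,[-0.0014,0.0028,0],[0,0,0]],[0,[-0.0012,0.0029,0],[0,0,0]],[0,[-0.001,0.003,0],[0,0,0]],[0,[-0.0008,0.0031,0],[0,0,0]]])

```text
time: 5.2
eef_pos: [0.4659, 0.2209, 0.0791]
tcp_rot: [0.804, 0.594, 0.002, -0.001]
contact_force: [-3.4, 3.6, 4.0]
opening: 0.166
finger_force: 31.1
```

```bash
cat >> h.py <<'E'
HUB=np.array([.4859,.2546]);yd=np.array([.2886,.9574]);xd=np.array([.9574,-.2886]);ORG=np.array([.5099,.3360])
def crank():
    s=get_state();w=s['eef_pos'][:2]-HUB;f=s['contact_force']
    x,y=xd@w,yd@w;print("t",s['time'],"stage rel hub mm",1e3*x,1e3*y,"r",1e3*np.hypot(x,y),"ang",np.degrees(np.arctan2(y,x)),"theta from x",-np.degrees(np.arccos(np.clip(x/.045,-1,1))),"F stage",xd@f[:2],yd@f[:2],f[2])
E
python3 - <<'E'
from h import *
crank()
E
```

```text
t 5.2 stage rel hub mm -9.393509919383332 -38.02253234919392 r 39.165686446825504 ang -103.87711483256193 theta from x -102.04879654550513 F stage -4.256847211651781 2.492090241949376 3.985633020562487
```

Emit:
move_arm(moves=[[0,[-0.0004,0.0031,0],[0,0,0]],[0,[-0.0001,0.0031,0],[0,0,0]],[0,[0,0.0031,0],[0,0,0]],[0,[0.0001,0.0031,0],[0,0,0]],[0,[0.0003,0.0031,0],[0,0,0]],[0,[0.0006,0.0031,0],[0,0,0]],[0,[0.0008,0.003,0],[0,0,0]],[0,[0.001,0.003,0],[0,0,0]],[0,[0.0012,0.0029,0],[0,0,0]],[0,[0.0014,0.0028,0],[0,0,0]]])

```text
time: 6.03
eef_pos: [0.4958, 0.2166, 0.079]
tcp_rot: [0.804, 0.594, 0.001, -0.001]
contact_force: [-5.0, 2.3, 6.2]
opening: 0.166
finger_force: 31.3
```

```bash
python3 - <<'E'
from h import *
crank()
plan([.507,.1115,.2],-.2928,n=5)
E
```

```text
t 6.0333 stage rel hub mm 20.43769964180084 -33.520104266571195 r 39.25935502132289 ang -58.62872477589206 theta from x -62.988385777826444 F stage -5.486546888486751 0.7189141348751513 6.226212623954838
at [0.4958 0.2166 0.079 ] tooly deg -17.08 down err [ 3.0e-04  2.2e-03 -1.0e+00]
[-0.0194, 0.0083, -0.0242] -0.0053
[-0.0194, 0.0082, -0.0242] 0
[-0.0194, 0.0082, -0.0242] 0
[-0.0194, 0.0082, -0.0242] 0
[-0.0194, 0.0082, -0.0242] 0
```

Emit:
move_arm(moves=[[0.6,[0,0,0],[0,0,0]],[0.6,[0,0,0],[0,0,0]],[0.6,[0,0,0],[0,0,0]],[0.6,[0,0,-0.03],[0,0,0]],[0.6,[0,0,-0.03],[0,0,0]],[0.6,[0,0,-0.035],[0,0,0]],[0.6,[-0.034,0.014,-0.025],[0,0,-0.005]],[0.6,[-0.034,0.014,0],[0,0,0]],[0.6,[-0.029,0.013,0],[0,0,0]],[0.6,[0,0,0],[0,0,0]]])

```text
time: 6.87
eef_pos: [0.5076, 0.1088, 0.1966]
tcp_rot: [0.804, 0.595, 0.001, 0.002]
contact_force: [0.3, 1.3, 0.1]
opening: 0.602
finger_force: 0.0
```

```bash
python3 - <<'E'
from h import *
shot("b1",tb=(130,215,215,345),sb=(145,218,210,340),f=6)
plan([.507,.1115,.2],-.2928,n=2)
E
```

```text
(600, 780, 3)
at [0.5066 0.112  0.1957] tooly deg -16.92 down err [ 8.e-04  1.e-04 -1.e+00]
[-0.0002, 0.0003, -0.0021] -0.0025
[-0.0002, 0.0003, -0.0021] 0
```

View pics/b1.png

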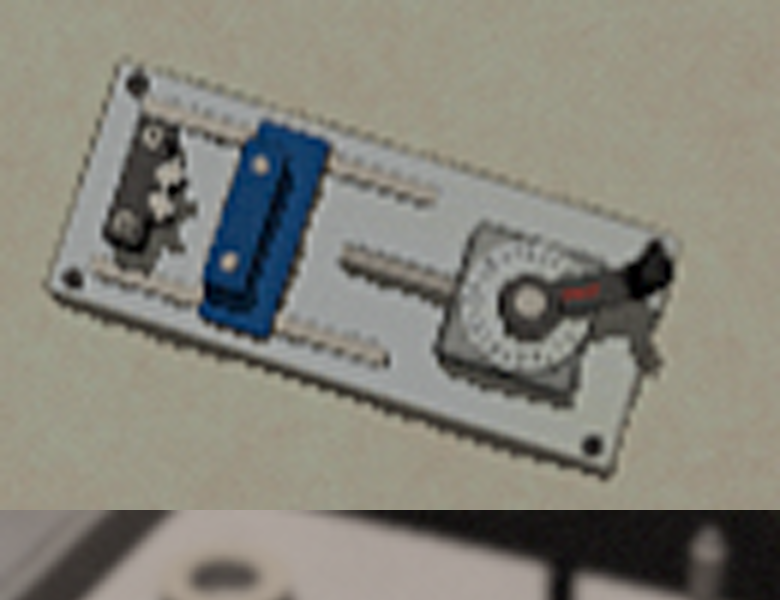

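The jaw has been drawn well back: its blue edge runs from (262,122) to (208,290), and the V block sits near (110–185, 115–260). I'll rectify the z = 60 mm plane into stage axes to place the V block and the jaw.

```bash
cat >> h.py <<'E'
def rect(im,name,z,x0=-.05,x1=.05,y0=0,y1=.1,res=.00025):
    X,Y=np.meshgrid(np.arange(x0,x1,res),np.arange(y0,y1,res))
    P=np.stack([ORG[0]+X*xd[0]+Y*yd[0],ORG[1]+X*xd[1]+Y*yd[1],X*0+z],-1)
    m=proj(name,P).astype(np.float32);return cv2.remap(im,m[...,0],m[...,1],cv2.INTER_CUBIC)
E
python3 - <<'E'
from h import *
a=rect(np.load("b1_t.npy"),"top",.06);b=rect(np.load("b1_s.npy"),"scene",.06)
o=np.hstack([a,b])[...,::-1].copy()
for k in range(0,400,40):
    o[k,::4]=(0,0,255);cv2.putText(o,str(k//4),(2,k+10),0,.35,(0,0,255))
    o[::8,k]=(0,200,0);o[::8,k+400]=(0,200,0)
cv2.imwrite("pics/rect.png",o)
E
```

```text
Traceback (most recent call last):
  File "h.py", line 44, in rect
    m=proj(name,P).astype(np.float32);return cv2.remap(im,m[...,0],m[...,1],cv2.INTER_CUBIC)
      ~~~~^^^^^^^^
  File "h.py", line 14, in proj
    p=camera_params(name);c=R.from_rotvec(p['rvec']).apply(np.array(P,float))+np.array(p['tvec'])
                            ~~~~~~~~~~~~~~~~~~~~~~~~~~~~~~^^^^^^^^^^^^^^^^^^^
  File "scipy/spatial/transform/_rotation.pyx", line 2580, in scipy.spatial.transform._rotation.Rotation.apply
ValueError: Expected input of shape (3,) or (P, 3), got (400, 400, 3).
```

```bash
sed -i "s/c=R.from_rotvec(p\['rvec'\]).apply(np.array(P,float))+/c=np.array(P,float)@R.from_rotvec(p['rvec']).as_matrix().T+/" h.py
python3 - <<'E'
from h import *
a=rect(np.load("b1_t.npy"),"top",.06);b=rect(np.load("b1_s.npy"),"scene",.06)
o=np.hstack([a,b])[...,::-1].copy()
for k in range(0,400,40):
    o[k,::4]=(0,0,255);cv2.putText(o,str(k//4),(2,k+10),0,.35,(0,0,255))
    o[::8,k]=(0,200,0);o[::8,k+400]=(0,200,0)
cv2.imwrite("pics/rect.png",o)
E
```

```text
(no output)
```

View pics/rect.png

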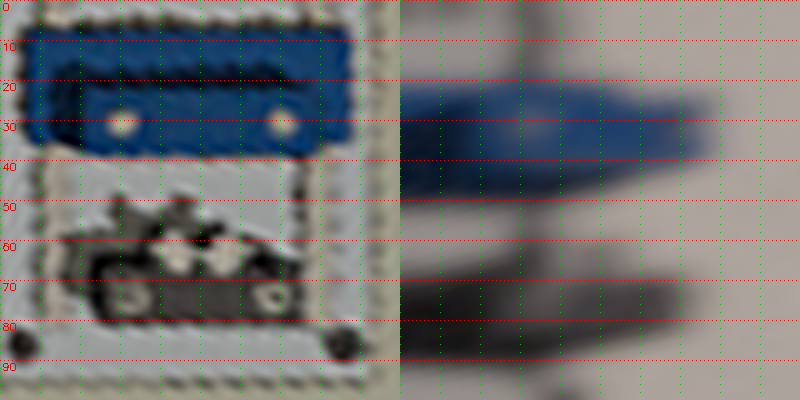

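```bash
python3 - <<'E'
from h import *
for f in("top0.npy","b1_t.npy"):
    for x0,x1 in((-.018,-.008),(-.005,.005),(.008,.016)):
        a=rect(np.load(f),"top",.056,x0=x0,x1=x1,y0=.030,y1=.085,res=.001).mean(1).astype(int)
        print(f,x0,[f"{30+i}:{v[0]},{v[2]}" for i,v in enumerate(a)])
E
```

```text
top0.npy -0.018 ['30:16,91', '31:15,73', '32:14,58', '33:11,46', '34:5,31', '35:2,20', '36:4,29', '37:10,58', '38:15,85', '39:14,95', '40:13,94', '41:17,93', '42:22,92', '43:30,93', '44:41,97', '45:50,100', '46:50,100', '47:44,99', '48:33,97', '49:23,95', '50:14,95', '51:14,99', '52:25,101', '53:43,95', '54:61,81', '55:69,65', '56:64,52', '57:54,43', '58:50,41', '59:53,44', '60:61,52', '61:74,65', '62:84,74', '63:74,66', '64:48,44', '65:28,27', '66:28,26', '67:40,36', '68:50,45', '69:58,52', '70:63,58', '71:69,62', '72:77,69', '73:84,75', '74:87,78', '75:87,78', '76:89,80', '77:89,80', '78:78,70', '79:58,49', '80:49,41', '81:69,64', '82:109,110', '83:143,146', '84:153,157', '85:150,153']
top0.npy -0.005 ['30:19,98', '31:15,79', '32:9,57', '33:4,39', '34:3,27', '35:5,22', '36:9,35', '37:13,62', '38:16,86', '39:18,95', '40:18,96', '41:18,94', '42:16,93', '43:15,93', '44:16,93', '45:18,94', '46:22,94', '47:21,94', '48:18,93', '49:13,92', '50:9,94', '51:10,98', '52:22,102', '53:48,102', '54:75,96', '55:84,82', '56:74,64', '57:61,50', '58:57,48', '59:55,49', '60:55,50', '61:65,60', '62:96
[... 2513 characters left out ...]
32:15,99', '33:14,99', '34:15,99', '35:14,100', '36:7,99', '37:5,94', '38:22,88', '39:68,95', '40:120,119', '41:154,144', '42:162,158', '43:160,160', '44:156,158', '45:155,157', '46:155,156', '47:155,156', '48:154,156', '49:153,155', '50:153,154', '51:153,154', '52:154,155', '53:155,157', '54:155,156', '55:157,158', '56:160,162', '57:161,163', '58:144,145', '59:114,112', '60:99,92', '61:112,100', '62:131,117', '63:127,115', '64:106,96', '65:86,78', '66:77,71', '67:73,68', '68:70,64', '69:63,58', '70:58,53', '71:60,54', '72:66,59', '73:74,67', '74:75,69', '75:72,65', '76:68,62', '77:67,61', '78:62,55', '79:56,48', '80:58,50', '81:76,71', '82:108,108', '83:140,141', '84:157,159', '85:161,163']
```

The jaw face has moved from about y = 55 to about 42 mm. The V front is at y ≈ 65 mm, so the seat is at about 63 mm and the clearance is about 15 mm. Now I'll grasp the post high up, so the fingertips stay above the V block's top.

Emit:
move_arm(moves=[[0.6,[-0.0003,0.0005,0.02],[0,0,-0.002]],[0.6,[0,0,0.03],[0,0,0]],[0.6,[0,0,0.03],[0,0,0]],[0.6,[0,0,0.03],[0,0,0]],[0.6,[0,0,0.03],[0,0,0]],[0.6,[0,0,0.009],[0,0,0]],[0.6,[0,0,0],[0,0,0]],[0,[0,0,0],[0,0,0]],[0,[0,0,0],[0,0,0]],[0,[0,0,0],[0,0,0]]], grip_force=40)

```text
time: 7.8
eef_pos: [0.5087, 0.113, 0.049]
tcp_rot: [0.802, 0.597, 0.002, 0.001]
contact_force: [0.3, -0.3, 0.2]
opening: 0.181
finger_force: 0.0
```

Emit:
move_arm(moves=[[0,[0,0,0],[0,0,0]],[0,[0,0,0],[0,0,0]],[0,[0,0,0],[0,0,0]],[0,[0,0,0],[0,0,0]],[0,[0,0,0],[0,0,0]],[0,[0,0,0],[0,0,0]],[0,[0,0,0],[0,0,0]],[0,[0,0,-0.01],[0,0,0]],[0,[0,0,-0.02],[0,0,0]],[0,[0,0,0],[0,0,0]]])

```text
time: 8.63
eef_pos: [0.509, 0.1128, 0.0801]
tcp_rot: [0.802, 0.597, 0.002, 0.002]
contact_force: [1.6, -0.6, 0.2]
opening: 0.128
finger_force: 39.1
```

```bash
python3 - <<'E'
from h import *
s=get_state();print(s['finger_force'],s['opening'],s['contact_force'])
plan([.5274,.3946,.14],-.2928,n=14)
E
```

```text
39.058186411857605 0.1277893301697077 [ 1.61052342 -0.63106862  0.20438891]
at [0.509  0.1128 0.0801] tooly deg -16.64 down err [ 6.e-03  1.e-04 -1.e+00]
[0.0197, -0.0045, -0.0043] 0.0023
[0.0197, -0.0045, -0.0043] 0
[0.0197, -0.0045, -0.0043] 0
[0.0197, -0.0045, -0.0043] 0
[0.0197, -0.0045, -0.0043] 0
[0.0197, -0.0045, -0.0043] 0
[0.0197, -0.0045, -0.0043] 0
[0.0197, -0.0045, -0.0043] 0
[0.0197, -0.0045, -0.0043] 0
[0.0197, -0.0045, -0.0043] 0
[0.0197, -0.0045, -0.0043] 0
[0.0197, -0.0045, -0.0043] 0
[0.0197, -0.0045, -0.0043] 0
[0.0197, -0.0045, -0.0043] 0
```

Emit:
move_arm(moves=[[0,[0,0,-0.03],[0,0,0]],[0,[0,0,-0.035],[0,0,0]],[0,[0,0,-0.035],[0,0,0]],[0,[0.015,-0.003,-0.02],[0,0,0.002]],[0,[0.027,-0.006,0],[0,0,0]],[0,[0.03,-0.007,0],[0,0,0]],[0,[0.03,-0.007,0],[0,0,0]],[0,[0.03,-0.007,0],[0,0,0]],[0,[0.03,-0.007,0],[0,0,0]],[0,[0.03,-0.007,0],[0,0,0]]])

```text
time: 9.47
eef_pos: [0.5195, 0.3105, 0.1959]
tcp_rot: [0.803, 0.596, -0.0, -0.0]
contact_force: [-0.1, -0.1, -1.1]
opening: 0.134
finger_force: 39.1
```

Emit:
move_arm(moves=[[0,[0.03,-0.007,0],[0,0,0]],[0,[0.025,-0.006,0],[0,0,0]],[0,[0.02,-0.004,0],[0,0,0]],[0,[0.01,-0.002,0],[0,0,0]],[0,[0,0,0],[0,0,0]],[0,[0,0,0],[0,0,0]],[0,[0,0,0.02],[0,0,0]],[0,[0,0,0.025],[0,0,0]],[0,[0,0,0.01],[0,0,0]],[0,[0,0,0],[0,0,0]]])

```text
time: 10.3
eef_pos: [0.5243, 0.3935, 0.1375]
tcp_rot: [0.803, 0.596, -0.004, -0.0]
contact_force: [-0.3, -0.1, -1.3]
opening: 0.128
finger_force: 39.1
```

```bash
python3 - <<'E'
from h import *
print(get_state()['contact_force'])
plan([.5281,.3963,.076],-.2928,n=2)
t=read_camera("top");s=read_camera("scene")
g=lambda i:i.astype(int).mean(2)
a=t[110:215,215:345,::-1];b=s[130:215,210:330,::-1]
b=cv2.resize(b,None,fx=4,fy=4,interpolation=cv2.INTER_CUBIC);a=cv2.resize(a,None,fx=2.4,fy=2.4)
o=np.zeros((340,800,3),np.uint8);o[:b.shape[0],:b.shape[1]]=b;o[:a.shape[0],485:485+a.shape[1]]=a
np.save("c_s.npy",s);cv2.imwrite("pics/c1.png",o)
E
```

```text
[-0.32344908 -0.05381854 -1.34293461]
at [0.5243 0.3935 0.1375] tooly deg -16.85 down err [-0.007  -0.0041 -1.    ]
[0.0021, 0.0016, 0.0307] -0.0012
[0.0021, 0.0016, 0.0307] 0
```

Emit:
move_arm(moves=[[0,[0.002,0.0015,0],[0,0,0]],[0,[0.002,0.0015,0],[0,0,0]],[0,[0,0,0.01],[0,0,0]],[0,[0,0,0.01],[0,0,0]],[0,[0,0,0],[0,0,0]],[0,[0,0,0],[0,0,0]],[0,[0,0,0],[0,0,0]],[0,[0,0,0],[0,0,0]],[0,[0,0,0],[0,0,0]],[0,[0,0,0],[0,0,0]]])

```text
time: 11.23
eef_pos: [0.5305, 0.3992, 0.1221]
tcp_rot: [0.803, 0.597, 0.0, 0.0]
contact_force: [0.4, -0.1, -0.5]
opening: 0.125
finger_force: 39.1
```

```bash
python3 - <<'E'
from h import *
plan([.5281,.3963,.076],-.2928,n=2)
s=read_camera("scene");t=read_camera("top");np.save("c_s.npy",s);np.save("c_t.npy",t)
# overlay: where TCP axis foot and seat should project
st=get_state();p=st['eef_pos']
o=cv2.resize(s[130:215,210:330,::-1],None,fx=6.6,fy=6.6,interpolation=cv2.INTER_CUBIC)
def mk(P,c):
    q=proj("scene",P);cv2.circle(o,tuple(int(v) for v in ((q-[210,130]+.5)*6.6-.5)),3,c,1)
ax=p-R.from_quat(st['tcp_rot']).apply([0,0,1])*0
mk(ax+[0,0,-.049],(0,255,0))
for z,c in((.02,(0,0,255)),(.06,(0,255,255))):
    w=ORG+.0632*yd;mk([w[0],w[1],z],c)
for x in(-.025,.025):
    w=ORG+.065*yd+x*xd;mk([w[0],w[1],.06],(255,0,255));mk([w[0],w[1],.02],(255,0,255))
cv2.imwrite("pics/c2.png",o)
E
```

```text
at [0.5305 0.3992 0.1221] tooly deg -16.76 down err [ 6.e-04  4.e-04 -1.e+00]
[-0.0018, -0.0008, 0.023] 0.0003
[-0.0018, -0.0008, 0.023] 0
```

View pics/c2.png

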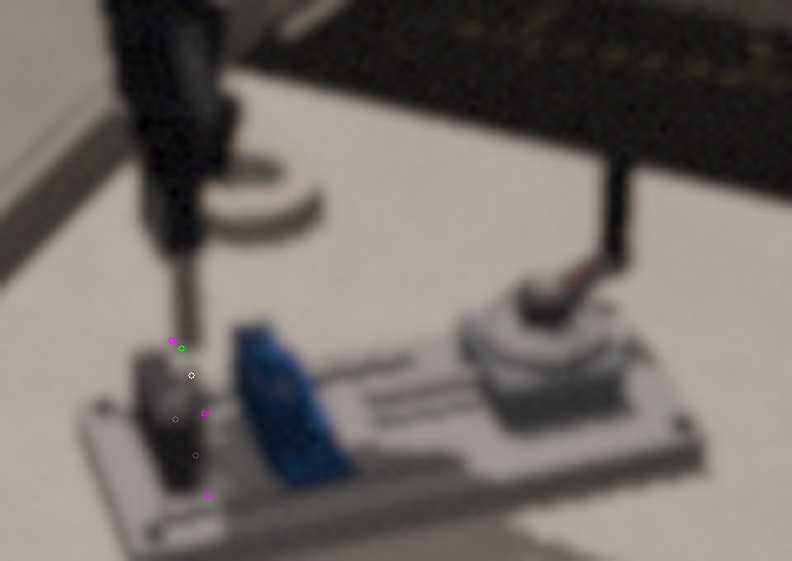

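The post hangs at column ~188, just right of the green TCP mark at 181, so it is about 2 mm toward the jaw, as estimated. The V front edge matches the magenta marks. I'll correct by -3.6 mm and lower.

Emit:
move_arm(moves=[[0,[-0.0018,-0.0008,0],[0,0,0]],[0,[-0.0018,-0.0008,0],[0,0,0]],[0,[0,0,0],[0,0,0]],[0,[0,0,0],[0,0,0]],[0,[0,0,0.01],[0,0,0]],[0,[0,0,0.01],[0,0,0]],[0,[0,0,0.01],[0,0,0]],[0,[0,0,0.01],[0,0,0]],[0,[0,0,0],[0,0,0]],[0,[0,0,0],[0,0,0]]])

```text
time: 12.17
eef_pos: [0.5414, 0.4037, 0.1004]
tcp_rot: [0.802, 0.596, 0.02, 0.003]
contact_force: [3.4, 3.4, 37.8]
opening: 0.133
finger_force: 54.0
```

```bash
python3 - <<'E'
from h import *
print(get_state()['contact_force'])
plan([.5281,.3963,.072],-.2928,n=2)
E
```

```text
[ 3.41625158  3.40569094 37.79459387]
at [0.5414 0.4037 0.1004] tooly deg -16.78 down err [ 0.0356  0.0195 -0.9992]
[-0.0059, -0.0057, 0.0139] 0.0
[-0.0059, -0.0057, 0.0139] 0
```

The post's foot landed on the V block's top, so I'm backing off upward at once.

Emit:
move_arm(moves=[[0,[0,0,-0.01],[0,0,0]],[0,[0,0,-0.01],[0,0,0]],[0,[0,0,-0.01],[0,0,0]],[0,[0,0,-0.01],[0,0,0]],[0,[0,0,0],[0,0,0]],[0,[0,0,0],[0,0,0]],[0,[0,0,0],[0,0,0]],[0,[0,0,0],[0,0,0]],[0,[0,0,0],[0,0,0]],[0,[0,0,0],[0,0,0]]])

```text
time: 13.0
eef_pos: [0.5274, 0.3959, 0.1208]
tcp_rot: [0.803, 0.596, -0.001, -0.0]
contact_force: [-0.2, -0.4, -1.1]
opening: 0.132
finger_force: 49.8
```

```bash
python3 - <<'E'
from h import *
s=get_state();print(s['contact_force'],s['opening'],s['finger_force'])
plan([.5281,.3963,.12],-.2928,n=1)
sc=read_camera("scene");t=read_camera("top");np.save("d_s.npy",sc);np.save("d_t.npy",t)
p=s['eef_pos']
def view(im,n,c0,r0,c1,r1,f):
    o=cv2.resize(im[r0:r1,c0:c1,::-1],None,fx=f,fy=f,interpolation=cv2.INTER_CUBIC)
    def mk(P,c):
        q=proj(n,P);cv2.circle(o,tuple(int(v) for v in ((q-[c0,r0]+.5)*f-.5)),2,c,-1)
    mk(p+[0,0,-.049],(0,255,0));mk(p,(0,255,0))
    w=ORG+.0632*yd;mk([*w,.06],(0,255,255));mk([*w,.02],(0,0,255))
    for x in(-.025,.025):
        w=ORG+.065*yd+x*xd;mk([*w,.06],(255,0,255));mk([*w,.02],(255,0,255))
    return o
a=view(sc,"scene",215,140,265,212,8);b=view(t,"top",215,120,265,192,8)
cv2.imwrite("pics/d1.png",np.hstack([a,b]))
E
```

```text
[-0.15367882 -0.42325423 -1.12742324] 0.13183697225698962 49.76862609386444
at [0.5274 0.3959 0.1208] tooly deg -16.76 down err [-1.2e-03 -6.0e-04 -1.0e+00]
[0.0006, 0.0005, 0.0008] 0.0002
```

View pics/d1.png

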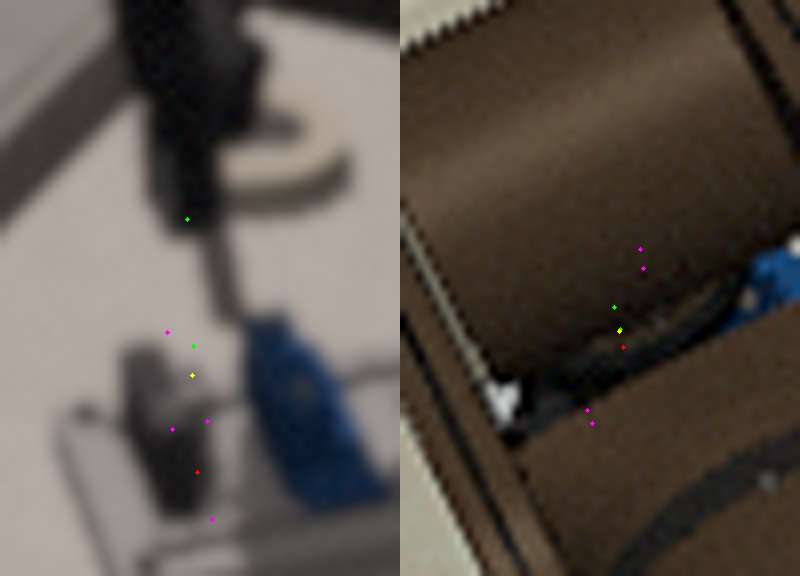

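The post has tipped in the grip, about the closing axis. Its foot at (228,320) leans toward the jaw relative to (207,235) at the fingers. I'll measure the lean in the known grip plane.

```bash
cat >> h.py <<'E'
def onplane(name,px,pt,nrm):
    o,d=ray(name,px);return o+d*((np.array(pt)-o)@nrm)/(d@nrm)
def postfit(im,p,r0,r1,c0,c1,prt=True):
    """axis of post in scene from dark centroid per row; returns (stage y,z) points on plane stage x = tcp's"""
    n=np.array([xd[0],xd[1],0]);out=[]
    for r in range(r0,r1):
        g=im[r,c0:c1].mean(1);bg=np.interp(np.arange(len(g)),[0,len(g)-1],[g[0],g[-1]]);w=np.clip(bg-g-4,0,None)
        if w.sum()<30: continue
        c=c0+(w*np.arange(len(g))).sum()/w.sum();q=onplane("scene",(c,r),p,n)
        out.append((yd@(q[:2]-ORG),q[2]))
        if prt: print(r,round(c,2),g.astype(int),np.round(np.array(out[-1])*1e3,1))
    return np.array(out)
E
python3 - <<'E'
from h import *
p=get_state()['eef_pos'];print("tcp stage",xd@(p[:2]-ORG),yd@(p[:2]-ORG),p[2])
postfit(np.load("d_s.npy"),p,167,184,236,249)
E
```

```text
tcp stage -0.00035756393530593815 0.062554405069402 0.1212391135743463
167 239.74 [ 52  31  18  19  23  30  52  85 110 122 125 124 126] [ 57.9 119.7]
168 239.94 [ 70  48  38  35  34  41  65 100 132 150 153 153 154] [ 57.5 116.6]
169 240.38 [102  86  79  68  55  57  72 104 140 160 166 165 166] [ 56.5 113.3]
170 241.01 [137 129 121 100  76  66  72 101 136 160 168 170 169] [ 55. 110.]
171 241.48 [161 158 149 125  92  70  72  92 130 156 168 170 170] [ 53.9 106.7]
172 241.74 [168 167 159 137 101  73  71  86 120 151 165 170 170] [ 53.3 103.5]
173 241.91 [170 169 162 142 107  76  70  81 115 146 164 170 170] [ 53.  100.4]
174 242.07 [169 169 163 147 115  82  70  76 109 143 164 170 170] [52.7 97.2]
175 242.31 [170 170 165 153 125  89  70  73 101 137 162 169 170] [52.2 94. ]
176 242.55 [170 169 168 159 135  97  71  69  94 130 155 166 167] [51.7 90.8]
177 242.78 [170 170 169 161 141 103  75  69  83 117 146 157 158] [51.2 87.6]
178 243.02 [171 170 169 163 145 113  80  67  76  99 123 135 133] [50.7 84.3]
179 243.53 [170 171 171 165 151 124  94  77  72  79  89  95  94] [49.5 80.9]
180 245.41 [169 171 170 167 159 141 121 102  87  67  61  61  59] [44.6 76.7]
```

```bash
python3 - <<'E'
from h import *
p=np.array([.5305,.3992,.1221]);print("tcp stage",xd@(p[:2]-ORG),yd@(p[:2]-ORG))
postfit(np.load("c_s.npy"),p,166,184,232,246)
# standing post before: on plane through its position
p=np.array([.507,.1115,0]);print("start",yd@(p[:2]-ORG))
postfit(np.load("scene0.npy"),p,155,174,322,334)
E
```

```text
tcp stage 0.0014829199999999605 0.06645283999999997
166 236.8 [125  86  55  28  20  17  16  23  53  86 105 106  99  94] [ 64.8 123. ]
167 236.77 [141 104  66  37  20  27  26  43  79 113 134 138 135 128] [ 65.1 120. ]
168 236.83 [153 124  88  61  45  43  45  69 106 138 154 160 158 157] [ 65. 117.]
169 236.94 [161 144 117  88  68  61  64  89 125 153 164 168 168 167] [ 64.9 113.9]
170 237.2 [167 158 142 116  88  70  69  96 133 159 168 168 170 170] [ 64.4 110.8]
171 237.47 [169 166 157 133  98  71  73  96 134 161 168 171 171 170] [ 63.8 107.6]
172 237.57 [169 169 162 138 102  73  74  96 135 160 169 170 170 171] [ 63.7 104.5]
173 237.63 [171 169 163 139 102  74  70  94 131 158 169 170 171 171] [ 63.6 101.5]
174 237.75 [171 170 163 141 104  74  70  90 124 153 166 170 170 171] [63.5 98.4]
175 237.79 [172 169 164 142 105  75  70  89 123 151 165 170 171 171] [63.5 95.3]
176 237.84 [170 171 164 144 107  77  69  86 121 151 166 170 170 170] [63.5 92.2]
177 237.79 [171 169 164 142 108  76  68  85 121 151 166 170 169 165] [63.8 89.1]
178 237.77 [171 169 164 143 110  78  70  83 118 149 165 166 160 
[... 742 characters left out ...]
  32.2]
165 326.26 [160 150 127  94  73  78 110 139 155 160 160 159] [-215.5   28.7]
166 326.14 [159 148 125  89  71  84 115 142 156 161 160 160] [-215.4   25.2]
167 326.01 [156 145 120  85  70  87 121 145 157 159 161 158] [-215.3   21.7]
168 325.93 [154 142 115  83  69  88 122 147 157 158 159 159] [-215.5   18.2]
169 325.81 [153 138 110  80  70  90 125 149 158 159 158 159] [-215.4   14.7]
170 325.74 [152 136 108  76  68  93 131 150 156 159 160 162] [-215.5   11.1]
171 325.68 [151 135 103  73  68  94 128 150 156 157 159 160] [-215.7    7.5]
172 326.03 [152 135 105  81  72  90 119 138 147 153 157 160] [-217.2    3.6]
173 326.79 [155 143 121 101  91  95 106 118 130 142 150 155] [-220.1   -0.6]
```

Emit:
move_arm(moves=[[0,[0.0006,0.0016,-0.005],[0,0,0]],[0,[0,0,0],[0,0.0675,0]],[0,[0,0,0],[0,0.0675,0]],[0,[0,0,0],[0,0,0]],[0,[0,0,0],[0,0,0]],[0,[0,0,0],[0,0,0]],[0,[0,0,0],[0,0,0]],[0,[0,0,0],[0,0,0]],[0,[0,0,0],[0,0,0]],[0,[0,0,0],[0,0,0]]])

```text
time: 13.93
eef_pos: [0.5294, 0.3965, 0.1266]
tcp_rot: [0.801, 0.595, 0.054, -0.04]
contact_force: [-0.6, 1.0, -0.8]
opening: 0.13
finger_force: 49.8
```

```bash
python3 - <<'E'
from h import *
s=get_state();p=s['eef_pos'];print(s['contact_force'],"tcp stage",xd@(p[:2]-ORG),yd@(p[:2]-ORG),p[2],R.from_quat(s['tcp_rot']).as_matrix()[:,2]@np.array([*yd,0]))
im=read_camera("scene");np.save("e_s.npy",im)
postfit(im,p,168,186,233,249)
E
```

```text
[-0.56328774  1.0431694  -0.77187485] tcp stage 0.0012540558067272143 0.0635588707492816 0.12660960684871925 0.13432751964021378
168 239.65 [167 162 153 141 124 101  77  68  77 102 133 152 155 153 150 154] [ 57.9 115.6]
169 239.93 [169 167 165 159 139 112  82  69  78 110 143 161 166 166 165 165] [ 57.3 112.5]
170 240.03 [168 168 168 162 144 115  83  68  79 111 144 162 168 169 169 168] [ 57.1 109.4]
171 240.05 [169 168 168 164 146 114  80  71  80 110 143 163 168 169 169 169] [ 57.2 106.4]
172 240.1 [168 169 168 163 147 116  83  69  75 108 143 163 168 168 169 168] [ 57.2 103.3]
173 240.16 [169 169 169 164 148 117  84  69  74 104 140 163 168 169 170 168] [ 57.2 100.2]
174 240.23 [170 169 169 166 151 121  85  68  73 101 139 163 168 169 169 169] [57.1 97.1]
175 240.29 [168 170 169 166 151 124  88  69  74 100 138 161 169 170 169 169] [57.1 94. ]
176 240.27 [169 170 169 165 153 125  89  69  73 101 138 161 167 168 168 167] [57.2 90.9]
177 240.32 [169 169 169 167 156 131  96  74  76 103 137 159 164 163 161 157] [57.2 87.8]
178 240.3 [168 169 169 168 161 143 114  94  95 115 140 152 150 144 139 134] [57.4 84.7]
```

The post is upright again at y ≈ 57 mm, with its foot at about 83 mm height. I'll lower it in front of the V.

Emit:
move_arm(moves=[[0,[-0.001,0,0],[0,0,0]],[0,[0,0,0],[0,0,0]],[0,[-0.0013,0,0.01],[0,0,0]],[0,[-0.0013,0,0.01],[0,0,0]],[0,[-0.0007,0,0.005],[0,0,0]],[0,[-0.0007,0,0.005],[0,0,0]],[0,[-0.0007,0,0.005],[0,0,0]],[0,[-0.0007,0,0.005],[0,0,0]],[0,[0,0,0],[0,0,0]],[0,[0,0,0],[0,0,0]]])

```text
time: 14.82
eef_pos: [0.5289, 0.3952, 0.0856]
tcp_rot: [0.801, 0.595, 0.054, -0.04]
contact_force: [0.3, -1.3, -1.2]
opening: 0.134
finger_force: 49.7
```

```bash
python3 - <<'E'
from h import *
s=get_state();p=s['eef_pos'];print(s['contact_force'],"tcp stage",xd@(p[:2]-ORG),yd@(p[:2]-ORG),p[2],R.from_quat(s['tcp_rot']).as_matrix()[:,2]@np.array([*yd,0]))
E
```

```text
[ 0.29665955 -1.27164525 -1.23097461] tcp stage 0.0010946229367101137 0.062115595011028875 0.08562287622911084 0.13381654199262658
```

Emit:
move_arm(moves=[[0,[-0.0007,0,0.005],[0,0,0]],[0,[-0.0007,0,0.005],[0,0,0]],[0,[-0.0007,0,0.005],[0,0,0]],[0,[-0.0003,0,0.002],[0,0,0]],[0,[-0.0003,0,0.002],[0,0,0]],[0,[-0.0001,0,0.001],[0,0,0]],[0,[-0.0001,0,0.001],[0,0,0]],[0,[0,0,0],[0,0,0]],[0,[0,0,0],[0,0,0]],[0,[0,0,0],[0,0,0]]])

```text
time: 15.65
eef_pos: [0.5289, 0.3951, 0.0647]
tcp_rot: [0.801, 0.595, 0.054, -0.04]
contact_force: [-2.6, -1.8, -1.9]
opening: 0.135
finger_force: 49.8
```

Emit:
move_arm(moves=[[0,[0.001,0,0.0001],[0,0,0]],[0,[0.001,0,0.0001],[0,0,0]],[0,[0.001,0,0.0001],[0,0,0]],[0,[0.001,0,0.0001],[0,0,0]],[0,[0.0005,0,0.0001],[0,0,0]],[0,[0,0,0],[0,0,0]],[0,[0,0,0],[0,0,0]],[0,[0,0,0],[0,0,0]],[0,[0,0,0],[0,0,0]],[0,[0,0,0],[0,0,0]]])

```text
time: 16.48
eef_pos: [0.5282, 0.3972, 0.0639]
tcp_rot: [0.801, 0.596, 0.049, -0.04]
contact_force: [-6.7, -8.7, 1.1]
opening: 0.131
finger_force: 50.0
```

```bash
python3 - <<'E'
from h import *
s=get_state();p=s['eef_pos'];f=s['contact_force'];print("F stage",xd@f[:2],yd@f[:2],f[2],"M",s['wrist_torque'],"tcp stage",xd@(p[:2]-ORG),yd@(p[:2]-ORG),p[2],R.from_quat(s['tcp_rot']).as_matrix()[:,2]@np.array([*yd,0]))
im=read_camera("scene");np.save("e_s.npy",im)
postfit(im,p,184,196,229,247)
E
```

```text
F stage -3.9143393016140746 -10.273243933657747 1.1347275360264937 M [-1.52090365  1.2619591   0.08962613] tcp stage -0.00015899614741793 0.06388213537419137 0.06386452544979379 0.12671870906779842
184 236.51 [143 110  89  77  67  54  53  55  47  31  17  14  15  28  42  49  45  40] [68.4 69.3]
185 236.04 [138  98  74  69  64  61  58  55  46  23  18  19  21  34  43  49  43  35] [69.8 66.4]
186 235.61 [139  97  69  66  63  63  60  57  46  34  23  26  25  38  55  58  46  33] [71.1 63.5]
187 234.61 [138  96  66  65  64  64  63  59  50  45  41  43  47  54  68  67  52  31] [73.9 60.9]
188 233.54 [136  95  59  60  65  67  66  62  57  56  57  58  58  63  69  65  50  27] [76.8 58.4]
189 233.16 [134  93  57  56  65  71  75  73  68  63  61  60  60  65  66  60  46  33] [78.  55.4]
190 232.86 [125  89  55  49  64  74  82  81  73  64  58  56  57  62  64  60  49  34] [79.  52.4]
191 233.26 [114  79  49  47  60  72  78  80  74  60  54  53  57  63  65  65  58  43] [78.1 49. ]
192 233.72 [101  68  43  40  52  63  71  72  66  56  53  53  56  64  64  68  67  53] [77.  45.5]
193 234.7 [99 67 40 35 44 56 57 56 53 48 45 49 55 61 64 71 71 62] [74.6 41.6]
194 235.52 [116  87  53  32  33  42  41  41  36  35  41  47  54  61  63  69  76  71] [72.5 37.8]
195 235.81 [132 108  69  37  31  31  28  25  27  29  35  45  52  59  65  74  77  74] [71.9 34.3]
```

Contact with the V walls came early, at post y ≈ 57 mm. That means the seat is near 58 mm, which explains the earlier hit. I'll relieve most of the push, recentre, and lower onto the plate.

Emit:
move_arm(moves=[[0,[-0.001,-0.0005,0],[0,0,0]],[0,[-0.001,-0.0005,0],[0,0,0]],[0,[0,0,0.0005],[0,0,0]],[0,[0,0,0.0005],[0,0,0]],[0,[0,0,0.0005],[0,0,0]],[0,[0,0,0],[0,0,0]],[0,[0,0,0],[0,0,0]],[0,[0,0,0],[0,0,0]],[0,[0,0,0],[0,0,0]],[0,[0,0,0],[0,0,0]]])

```text
time: 17.37
eef_pos: [0.5281, 0.397, 0.0629]
tcp_rot: [0.801, 0.596, 0.052, -0.04]
contact_force: [-4.0, -6.3, 0.4]
opening: 0.129
finger_force: 49.9
```

```bash
cat >> h.py <<'E'
def st():
    s=get_state();p=s['eef_pos'];f=s['contact_force'];print("F stage",xd@f[:2],yd@f[:2],f[2],"tcp stage",xd@(p[:2]-ORG),yd@(p[:2]-ORG),p[2],"tilt",R.from_quat(s['tcp_rot']).as_matrix()[:,2]@np.array([*yd,0]))
E
python3 -c "
from h import *
st()"
```

```text
F stage -2.046546720923954 -7.160981867209026 0.3685230101245921 tcp stage -0.0001872742956876994 0.06364927739068292 0.06288642977776157 tilt 0.1308452125637824
```

Emit:
move_arm(moves=[[0,[-0.0008,-0.0003,0.0005],[0,0,0]],[0,[0,0,0.0005],[0,0,0]],[0,[0,0,0.0005],[0,0,0]],[0,[0,0,0.0005],[0,0,0]],[0,[0,0,0],[0,0,0]],[0,[0,0,0],[0,0,0]],[0,[0,0,0],[0,0,0]],[0,[0,0,0],[0,0,0]],[0,[0,0,0],[0,0,0]],[0,[0,0,0],[0,0,0]]])

```text
time: 18.2
eef_pos: [0.5281, 0.397, 0.0618]
tcp_rot: [0.801, 0.596, 0.053, -0.04]
contact_force: [-5.3, -5.6, 3.0]
opening: 0.135
finger_force: 50.2
```

```bash
python3 -c "
from h import *
st()"
```

```text
F stage -3.5194742818572906 -6.859575615283603 2.9756144064727588 tcp stage -0.00019832927080824342 0.06361503270167722 0.06179186493428444 tilt 0.131923782157043
```

Emit:
move_arm(moves=[[0,[-0.0007,-0.0005,-0.0001],[0,0,0]],[0,[-0.0007,-0.0005,-0.0001],[0,0,0]],[0,[0,0,0],[0,0,0]],[0,[0,0,0],[0,0,0]],[0,[0,0,0],[0,0,0]],[0,[0,0,0],[0,0,0]],[0,[0,0,0],[0,0,0]],[0,[0,0,0],[0,0,0]],[0,[0,0,0],[0,0,0]],[0,[0,0,0],[0,0,0]]], grip_force=25)

```text
time: 19.03
eef_pos: [0.5279, 0.3968, 0.0618]
tcp_rot: [0.801, 0.595, 0.055, -0.04]
contact_force: [0.5, -2.4, 3.2]
opening: 0.132
finger_force: 50.2
```

```bash
python3 -c "
from h import *
st()"
```

```text
F stage 1.20373241329404 -2.1920415535118387 3.243942094956046 tcp stage -0.00033902378572208514 0.06342325917113702 0.06183858720852741 tilt 0.13552255757418197
```

Emit:
move_arm(moves=[[0.2,[0,0,0],[0,0,0]],[0.3,[0,0,0],[0,0,0]],[0.5,[0,0,0],[0,0,0]],[0.5,[0,0,0],[0,0,0]],[0.5,[0,0,0],[0,0,0]],[0.5,[0.0027,0,-0.02],[0,0,0]],[0.5,[0.004,0,-0.03],[0,0,0]],[0.5,[0.004,0,-0.03],[0,-0.0675,0]],[0.5,[0,0,-0.03],[0,-0.0675,0]],[0.5,[0,0,-0.01],[0,0,0]]])

```text
time: 19.87
eef_pos: [0.5291, 0.397, 0.1884]
tcp_rot: [0.802, 0.597, 0.005, 0.001]
contact_force: [0.8, 0.1, 1.4]
opening: 0.503
finger_force: 0.0
```

```bash
python3 - <<'E'
from h import *
st()
plan([.496,.211,.2],-.2928,n=10)
E
```

```text
F stage 0.7434255893448458 0.32863828606779827 1.3993120010942943 tcp stage 0.000810839150184398 0.063993328838923 0.18835725392364794 tilt 0.005970933338627364
at [0.5291 0.397  0.1884] tooly deg -16.7 down err [ 0.0085  0.0037 -1.    ]
[-0.0188, 0.0022, -0.0013] 0.0013
[-0.0188, 0.0022, -0.0013] 0
[-0.0188, 0.0022, -0.0013] 0
[-0.0188, 0.0022, -0.0013] 0
[-0.0188, 0.0022, -0.0013] 0
[-0.0188, 0.0022, -0.0013] 0
[-0.0188, 0.0022, -0.0013] 0
[-0.0188, 0.0022, -0.0013] 0
[-0.0188, 0.0022, -0.0013] 0
[-0.0188, 0.0022, -0.0013] 0
```

Emit:
move_arm(moves=[[0.5,[-0.02,0.002,-0.001],[0,0,0.001]],[0.5,[-0.025,0.003,-0.001],[0,0,0]],[0.5,[-0.028,0.003,-0.001],[0,0,0]],[0.5,[-0.028,0.003,-0.001],[0,0,0]],[0.5,[-0.028,0.003,-0.001],[0,0,0]],[0.5,[-0.025,0.003,-0.001],[0,0,0]],[0.5,[-0.02,0.002,0],[0,0,0]],[0.5,[-0.014,0.001,0],[0,0,0]],[0.5,[0,0,0],[0,0,0]],[0.5,[0,0,0],[0,0,0]]])

```text
time: 20.7
eef_pos: [0.4913, 0.2087, 0.1876]
tcp_rot: [0.803, 0.596, 0.0, -0.0]
contact_force: [0.7, -0.7, 0.2]
opening: 0.5
finger_force: 0.0
```

```bash
python3 - <<'E'
from h import *
plan([.494,.2105,.079],-.2928,n=2)
sc=read_camera("scene");t=read_camera("top");np.save("f_s.npy",sc);np.save("f_t.npy",t)
a=cv2.resize(sc[145:220,210:345,::-1],None,fx=4,fy=4,interpolation=cv2.INTER_CUBIC)
b=cv2.resize(t[125:195,215:285,::-1],None,fx=4,fy=4,interpolation=cv2.INTER_CUBIC)
o=np.zeros((590,800,3),np.uint8);o[:300,:540]=a;o[300:580,:280]=b;r=rect(t,"top",.095,y0=.02,y1=.1)[...,::-1];o[300:580,300:700]=r[:280];cv2.imwrite("pics/f1.png",o)
E
```

```text
at [0.4913 0.2087 0.1876] tooly deg -16.89 down err [ 0.     0.001 -1.   ]
[0.0012, 0.0011, 0.0543] -0.002
[0.0012, 0.0011, 0.0543] 0
```

View pics/f1.png

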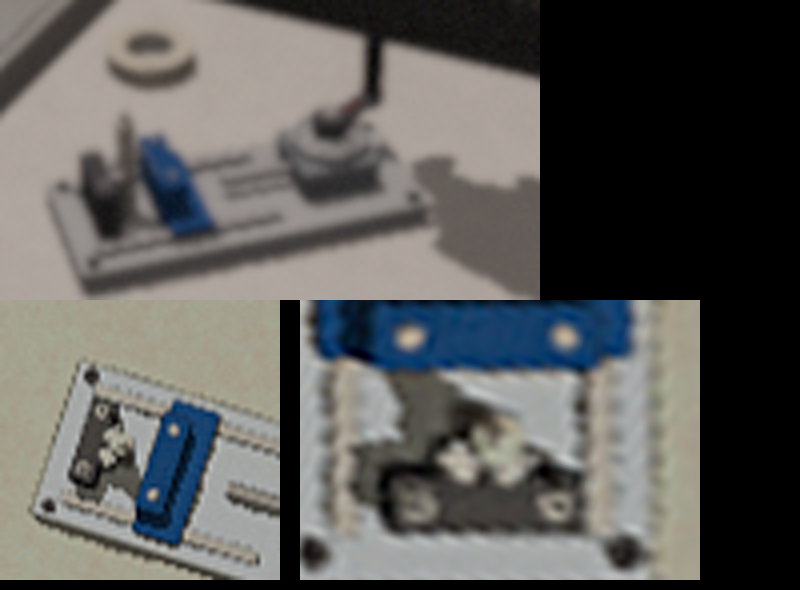

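```bash
python3 - <<'E'
from h import *
P=np.array([*ORG,0])
postfit(np.load("f_s.npy"),P,173,186,236,247)
t=np.load("f_t.npy");r=rect(t,"top",.103,x0=-.012,x1=.014,y0=.044,y1=.068,res=.002)
print(r.mean(2).astype(int)); r=rect(np.load("b1_t.npy"),"top",.103,x0=-.012,x1=.014,y0=.044,y1=.068,res=.002);print(r.mean(2).astype(int))
E
```

```text
173 240.72 [166 164 162 153 141 139 148 159 164 166 166] [ 56.  100.8]
174 240.79 [166 164 159 145 126 119 131 151 162 166 165] [55.9 97.7]
175 240.91 [165 161 153 139 119 108 119 141 158 165 165] [55.8 94.6]
176 240.93 [165 161 148 132 117 103 109 133 154 163 164] [55.8 91.5]
177 240.92 [165 160 145 121 104  95  97 124 148 159 159] [56.  88.4]
178 240.88 [165 160 144 117  92  82  90 116 135 144 143] [56.2 85.3]
179 240.73 [166 161 144 115  89  77  86 108 121 118 114] [56.7 82.3]
180 240.64 [165 160 145 115  89  76  85 103 107  96  86] [57.1 79.2]
181 240.76 [163 160 146 118  90  78  82  96  98  86  80] [56.9 76. ]
182 240.99 [158 159 147 119  90  77  80  88  90  83  79] [56.4 72.8]
183 241.1 [148 154 142 116  88  74  78  84  83  75  73] [56.2 69.5]
184 241.12 [132 143 133 110  84  74  75  79  75  65  64] [56.3 66.3]
[[ 72  89 124 153 178 183 174 168 165 167 165 162 166]
 [ 49  40  38  51  92 132 153 168 170 166 164 163 167]
 [ 42  32  25  32  52  95 121 129 150 165 165 166 166]
 [ 47  34  39  56  58  92 142 152 152 168 165 164 164]
 [ 32  15  67 120  95  77 119 154 161 165 167 165 1
[... 460 characters left out ...]
63 156 154 154 156 157 157 155 155 155]
 [137 112 127 153 158 155 155 157 156 156 154 154 152]
 [123  62  58 102 150 163 158 155 155 154 153 154 155]
 [ 79  59  69 127 177 169 159 164 158 154 155 155 156]
 [ 58  67  74 103 139 136 125 147 160 158 156 155 155]
 [ 69  75  72  70  53  42  32 115 156 170 173 163 156]
 [137 134  75  44   5  36  81 122 121  82 114 151 167]
 [150 156 109  40   0  62 147 162 145 102  79  74 129]
 [160 164 155 126 115 143 156 161 150 131  89  42  69]
 [146 174 149  87  91 149 158 165 146  78  22   0  12]
 [104 145 128  53  46  99 155 148 105  49  46  26  16]
 [ 56  64  64  40  52  62  85  85  57  51  58  55  43]
 [ 54  54  54  54  58  56  53  56  58  49  63  90 106]]
```

The post stands upright in the notch at y ≈ 56 mm, clear of the jaw. Now back to the handle.

Emit:
move_arm(moves=[[0.5,[0.0024,0.0022,0],[0,0,0]],[0.5,[0,0,0.02],[0,0,0]],[0.5,[0,0,0.03],[0,0,0]],[0.5,[0,0,0.03],[0,0,0]],[0.5,[0,0,0.02],[0,0,0]],[0.5,[0,0,0.0085],[0,0,0]],[0.5,[0,0,0],[0,0,0]],[0,[0,0,0],[0,0,0]],[0,[0,0,0],[0,0,0]],[0,[0,0,0],[0,0,0]]], grip_force=30)

```text
time: 21.63
eef_pos: [0.4952, 0.2112, 0.0814]
tcp_rot: [0.803, 0.596, 0.001, 0.0]
contact_force: [-1.3, 1.6, 1.9]
opening: 0.163
finger_force: 30.6
```

Emit:
move_arm(moves=[[0,[0,0,0],[0,0,0]],[0,[0,0,0],[0,0,0]],[0,[0,0,0],[0,0,0]],[0,[0,0,0],[0,0,0]],[0,[0,0,0],[0,0,0]],[0,[0,0,0],[0,0,0]],[0,[0,0,0],[0,0,0]],[0,[0,0,0],[0,0,0]],[0,[0,0,0],[0,0,0]],[0,[0,0,0],[0,0,0]]])

```text
time: 22.47
eef_pos: [0.4952, 0.2111, 0.0812]
tcp_rot: [0.803, 0.596, 0.001, 0.0]
contact_force: [-1.9, 1.6, 6.2]
opening: 0.162
finger_force: 31.1
```

```bash
python3 -c "
from h import *
crank();st()"
```

```text
t 22.4667 stage rel hub mm 21.46668203355156 -38.975680299566385 r 44.49631549177541 ang -61.15529312307453 theta from x -61.507913364866766 F stage -2.2924031160856893 0.9578129890922358 6.235001475032389
F stage -2.2924031160856893 0.9578129890922358 6.235001475032389 tcp stage 0.021981122033551553 -0.12383444029956642 0.081206757255047 tilt 0.002087431765695405
```

```bash
cat >> h.py <<'E'
def arc(a,b,n):
    t=np.radians(np.linspace(a,b,n+1));print(np.round(np.c_[np.diff(.045*np.sin(t)),np.diff(.045*np.cos(t))],4).tolist())
E
python3 -c "
from h import *
arc(-61.5,-111.5,10);arc(-111.5,-121.5,10);arc(-121.5,-131.5,10)"
```

```text
[[-0.0017, -0.0035], [-0.0014, -0.0037], [-0.0011, -0.0038], [-0.0007, -0.0039], [-0.0004, -0.0039], [-0.0001, -0.0039], [0.0003, -0.0039], [0.0006, -0.0039], [0.0009, -0.0038], [0.0013, -0.0037]]
[[0.0003, -0.0007], [0.0003, -0.0007], [0.0003, -0.0007], [0.0003, -0.0007], [0.0003, -0.0007], [0.0004, -0.0007], [0.0004, -0.0007], [0.0004, -0.0007], [0.0004, -0.0007], [0.0004, -0.0007]]
[[0.0004, -0.0007], [0.0004, -0.0007], [0.0004, -0.0007], [0.0005, -0.0006], [0.0005, -0.0006], [0.0005, -0.0006], [0.0005, -0.0006], [0.0005, -0.0006], [0.0005, -0.0006], [0.0005, -0.0006]]
```

Emit:
move_arm(moves=[[0,[-0.0017,-0.0035,0],[0,0,0]],[0,[-0.0014,-0.0037,0],[0,0,0]],[0,[-0.0011,-0.0038,0],[0,0,0]],[0,[-0.0007,-0.0039,0],[0,0,0]],[0,[-0.0004,-0.0039,0],[0,0,0]],[0,[-0.0001,-0.0039,0],[0,0,0]],[0,[0.0003,-0.0039,0],[0,0,0]],[0,[0.0006,-0.0039,0],[0,0,0]],[0,[0.0009,-0.0038,0],[0,0,0]],[0,[0.0013,-0.0037,0],[0,0,0]]])

```text
time: 23.3
eef_pos: [0.4597, 0.2181, 0.0813]
tcp_rot: [0.803, 0.597, 0.002, 0.003]
contact_force: [2.3, -3.9, 6.0]
opening: 0.165
finger_force: 31.1
```

```bash
cat >> h.py <<'E'
def tang():
    crank();s=get_state();w=s['eef_pos'][:2]-HUB;a=np.arctan2(yd@w,xd@w);f=s['contact_force'];f=np.array([xd@f[:2],yd@f[:2]])
    print("tang(ccw+)",f@[-np.sin(a),np.cos(a)],"rad",f@[np.cos(a),np.sin(a)],"Mz",s['wrist_torque'])
E
python3 -c "
from h import *
tang()"
```

```text
t 23.3 stage rel hub mm -14.562447328096246 -42.538459128826695 r 44.96204373956367 ang -108.89792331440414 theta from x -108.88137991738665 F stage 3.331367442286354 -3.104209457850608 6.041739682302172
tang(ccw+) 4.157198137940862 rad 1.8579098567034205 Mz [-0.75478052 -0.39439891 -0.03885704]
```

Emit:
move_arm(moves=[[0,[0.0003,-0.0007,0],[0,0,0]],[0,[0.0003,-0.0007,0],[0,0,0]],[0,[0.0003,-0.0007,0],[0,0,0]],[0,[0.0003,-0.0007,0],[0,0,0]],[0,[0.0003,-0.0007,0],[0,0,0]],[0,[0.0004,-0.0007,0],[0,0,0]],[0,[0.0004,-0.0007,0],[0,0,0]],[0,[0.0004,-0.0007,0],[0,0,0]],[0,[0.0004,-0.0007,0],[0,0,0]],[0,[0.0004,-0.0007,0],[0,0,0]]])

```text
time: 24.13
eef_pos: [0.4536, 0.2231, 0.0813]
tcp_rot: [0.802, 0.597, 0.001, 0.003]
contact_force: [0.5, -6.0, 6.5]
opening: 0.163
finger_force: 31.2
```

```bash
python3 - <<'E'
from h import *
tang()
t=read_camera("top");np.save("g_t.npy",t)
for f in("f_t.npy","g_t.npy"):
    for x0,x1 in((.008,.016),(.02,.03)):
        a=rect(np.load(f),"top",.056,x0=x0,x1=x1,y0=.034,y1=.06,res=.001).mean(1).astype(int)
        print(f,x0,[f"{34+i}:{v[0]},{v[2]}" for i,v in enumerate(a)])
E
```

```text
t 24.1333 stage rel hub mm -21.885836029746333 -39.47544650990434 r 45.13646747229186 ang -119.00470596798738 theta from x -119.10108401419681 F stage 2.1978517146608927 -5.599468349073959 6.494516281640995
tang(ccw+) 4.637275260162416 rad 3.831484844470153 Mz [-0.93083685 -0.19037913 -0.02532713]
f_t.npy 0.008 ['34:19,106', '35:15,106', '36:8,106', '37:7,102', '38:26,96', '39:72,102', '40:126,126', '41:163,154', '42:174,168', '43:172,170', '44:168,168', '45:166,167', '46:163,166', '47:164,166', '48:165,168', '49:164,166', '50:159,161', '51:155,158', '52:157,158', '53:161,159', '54:164,159', '55:166,159', '56:170,162', '57:171,164', '58:157,149', '59:128,119']
f_t.npy 0.02 ['34:43,110', '35:24,107', '36:11,107', '37:7,103', '38:19,92', '39:56,91', '40:108,109', '41:146,133', '42:154,143', '43:148,141', '44:147,141', '45:145,140', '46:140,134', '47:133,125', '48:123,114', '49:120,112', '50:127,120', '51:139,134', '52:145,141', '53:140,134', '54:137,130', '55:140,134', '56:147,142', '57:149,145', '58:146,141', '59:144,138']
g_t.npy 0.008 ['34:16,102', '35:16,103', '36:17,103', '37:18,103', '38:18,103', '39:15,103', '40:9,102', '41:3,100', '42:13,98', '43:54,102', '44:108,119', '45:149,141', '46:166,159', '47:169,166', '48:167,166', '49:162,162', '50:155,157', '51:150,154', '52:153,153', '53:158,154', '54:161,154', '55:161,154', '56:163,156', '57:166,158', '58:153,145', '59:124,117']
g_t.npy 0.02 ['34:93,119', '35:96,122', '36:89,120', '37:76,112', '38:54,104', '39:34,102', '40:22,105', '41:13,107', '42:9,102', '43:23,95', '44:71,104', '45:123,121', '46:147,132', '47:140,126', '48:124,113', '49:119,110', '50:124,118', '51:135,131', '52:141,137', '53:136,129', '54:132,125', '55:135,129', '56:142,138', '57:145,141', '58:141,136', '59:139,134']
```

Emit:
move_arm(moves=[[0,[0.0002,-0.0008,0],[0,0,0]],[0,[0.0002,-0.0008,0],[0,0,0]],[0,[0.0004,-0.0007,0],[0,0,0]],[0,[0.0004,-0.0007,0],[0,0,0]],[0,[0.0004,-0.0007,0],[0,0,0]],[0,[0.0005,-0.0006,0],[0,0,0]],[0,[0.0005,-0.0006,0],[0,0,0]],[0,[0.0005,-0.0006,0],[0,0,0]],[0,[0.0005,-0.0006,0],[0,0,0]],[0,[0.0005,-0.0006,0],[0,0,0]]])

```text
time: 25.02
eef_pos: [0.4483, 0.2292, 0.0812]
tcp_rot: [0.802, 0.597, 0.001, 0.003]
contact_force: [1.2, -4.7, 6.6]
opening: 0.165
finger_force: 31.2
```

```bash
python3 - <<'E'
from h import *
tang()
arc(-131,-137,10);arc(-137,-143,10);arc(-143,-149,10)
E
```

```text
t 25.0167 stage rel hub mm -28.684142752397612 -35.13327819907139 r 45.35556506596814 ang -129.22950594155034 theta from x -129.60010445797323 F stage 2.5108179270478956 -4.134455837072215 6.566441868913576
tang(ccw+) 4.5596738982627425 rad 1.614715353549053 Mz [-0.81288295 -0.18203687 -0.03503207]
[[0.0003, -0.0004], [0.0003, -0.0004], [0.0003, -0.0003], [0.0003, -0.0003], [0.0003, -0.0003], [0.0003, -0.0003], [0.0003, -0.0003], [0.0003, -0.0003], [0.0003, -0.0003], [0.0003, -0.0003]]
[[0.0003, -0.0003], [0.0003, -0.0003], [0.0004, -0.0003], [0.0004, -0.0003], [0.0004, -0.0003], [0.0004, -0.0003], [0.0004, -0.0003], [0.0004, -0.0003], [0.0004, -0.0003], [0.0004, -0.0003]]
[[0.0004, -0.0003], [0.0004, -0.0003], [0.0004, -0.0003], [0.0004, -0.0003], [0.0004, -0.0003], [0.0004, -0.0003], [0.0004, -0.0003], [0.0004, -0.0003], [0.0004, -0.0002], [0.0004, -0.0002]]
```

Emit:
move_arm(moves=[[0,[0.0005,-0.0006,0],[0,0,0]],[0,[0.0005,-0.0006,0],[0,0,0]],[0,[0.0005,-0.0006,0],[0,0,0]],[0,[0.0005,-0.0006,0],[0,0,0]],[0,[0,0,0],[0,0,0]],[0,[0,0,0],[0,0,0]],[0,[0,0,0],[0,0,0]],[0,[0,0,0],[0,0,0]],[0,[0,0,0],[0,0,0]],[0,[0,0,0],[0,0,0]]])

```text
time: 25.85
eef_pos: [0.4464, 0.2321, 0.0812]
tcp_rot: [0.803, 0.597, 0.001, 0.002]
contact_force: [-0.2, -4.2, 7.0]
opening: 0.161
finger_force: 31.2
```

```bash
python3 - <<'E'
from h import *
tang()
t=read_camera("top");np.save("g_t.npy",t)
a=rect(t,"top",.056,x0=.008,x1=.016,y0=.04,y1=.06,res=.001).mean(1).astype(int)
print([f"{40+i}:{v[0]},{v[2]}" for i,v in enumerate(a)])
E
```

```text
t 25.85 stage rel hub mm -31.319354448096846 -32.953915806725526 r 45.4627598155048 ang -133.5432002402359 theta from x -134.1058132535438 F stage 1.050955356993082 -4.075104565552462 7.045160873637626
tang(ccw+) 3.5691352507208274 rad 2.229856036752363 Mz [-0.64399682 -0.17367135 -0.04897232]
['40:18,102', '41:21,103', '42:21,103', '43:15,103', '44:8,101', '45:8,96', '46:34,97', '47:87,115', '48:141,143', '49:168,161', '50:166,161', '51:156,156', '52:155,155', '53:158,155', '54:159,155', '55:159,153', '56:162,155', '57:164,156', '58:151,144', '59:124,117']
```

Emit:
move_arm(moves=[[0,[0.00016,-0.00017,0],[0,0,0]],[0,[0.00016,-0.00017,0],[0,0,0]],[0,[0.00016,-0.00017,0],[0,0,0]],[0,[0.00016,-0.00017,0],[0,0,0]],[0,[0.00016,-0.00017,0],[0,0,0]],[0,[0.00016,-0.00017,0],[0,0,0]],[0,[0.00016,-0.00017,0],[0,0,0]],[0,[0.00016,-0.00017,0],[0,0,0]],[0,[0.00016,-0.00017,0],[0,0,0]],[0,[0.00016,-0.00017,0],[0,0,0]]])

```text
time: 26.73
eef_pos: [0.4454, 0.2339, 0.0812]
tcp_rot: [0.802, 0.597, 0.001, 0.003]
contact_force: [0.8, -4.3, 7.2]
opening: 0.166
finger_force: 31.2
```

```bash
python3 -c "
from h import *
tang()"
```

```text
t 26.7333 stage rel hub mm -32.83168774748638 -31.483501736048837 r 45.48769725884392 ang -136.2008680664643 theta from x -136.85228976949904 F stage 2.0160870126392374 -3.9202851397114835 7.164926688715381
tang(ccw+) 4.22494582341616 rad 1.2582031665727251 Mz [-0.79192233 -0.16224055 -0.02884225]
```

Emit:
move_arm(moves=[[0,[0.00017,-0.00016,0],[0,0,0]],[0,[0.00017,-0.00016,0],[0,0,0]],[0,[0.00017,-0.00016,0],[0,0,0]],[0,[0.00017,-0.00016,0],[0,0,0]],[0,[0.00017,-0.00016,0],[0,0,0]],[0,[0.00017,-0.00016,0],[0,0,0]],[0,[0.00017,-0.00016,0],[0,0,0]],[0,[0.00017,-0.00016,0],[0,0,0]],[0,[0.00017,-0.00016,0],[0,0,0]],[0,[0.00017,-0.00016,0],[0,0,0]]])

```text
time: 27.57
eef_pos: [0.4443, 0.236, 0.0812]
tcp_rot: [0.803, 0.597, 0.001, 0.003]
contact_force: [-0.1, -5.0, 7.3]
opening: 0.164
finger_force: 31.2
```

```bash
python3 -c "
from h import *
tang()"
```

```text
t 27.5667 stage rel hub mm -34.47241673990916 -29.766329094497333 r 45.54538246246141 ang -139.18996551405777 theta from x -140.00082560743945 F stage 1.3876792469230677 -4.81612673967331 7.292811254530113
tang(ccw+) 4.552155102762307 rad 2.0972873873964746 Mz [-0.78974208 -0.21367053 -0.00587898]
```

Emit:
move_arm(moves=[[0,[0.00018,-0.00015,0],[0,0,0]],[0,[0.00018,-0.00015,0],[0,0,0]],[0,[0.00018,-0.00015,0],[0,0,0]],[0,[0.00018,-0.00015,0],[0,0,0]],[0,[0.00018,-0.00015,0],[0,0,0]],[0,[0.00018,-0.00015,0],[0,0,0]],[0,[0.00018,-0.00015,0],[0,0,0]],[0,[0.00018,-0.00015,0],[0,0,0]],[0,[0.00018,-0.00015,0],[0,0,0]],[0,[0.00018,-0.00015,0],[0,0,0]]])

```text
time: 28.4
eef_pos: [0.4435, 0.2378, 0.0812]
tcp_rot: [0.802, 0.597, 0.001, 0.003]
contact_force: [0.5, -6.6, 7.0]
opening: 0.16
finger_force: 31.2
```

```bash
python3 - <<'E'
from h import *
tang()
t=read_camera("top");s=read_camera("scene");np.save("g_t.npy",t)
a=rect(t,"top",.056,x0=.008,x1=.016,y0=.044,y1=.056,res=.001).mean(1).astype(int)
print([f"{44+i}:{v[0]},{v[2]}" for i,v in enumerate(a)])
print(postfit(s,np.array([*ORG,0]),173,186,236,247,False)*1e3)
E
```

```text
t 28.4 stage rel hub mm -35.730758838429395 -28.27734988702501 r 45.56638721473575 ang -141.64188122444835 theta from x -142.5624942714099 F stage 2.408690739259401 -6.158785656626198 7.006285024240009
tang(ccw+) 6.32416773531197 rad 1.9332186367034776 Mz [-1.05325131 -0.26880144 -0.03619125]
['44:18,102', '45:10,102', '46:4,101', '47:10,100', '48:44,103', '49:97,116', '50:141,137', '51:163,157', '52:169,164', '53:167,162', '54:163,157', '55:161,155', '56:163,157']
[[ 56.4709351  100.89159466]
 [ 56.09794362  97.73012654]
 [ 55.89398281  94.59406435]
 [ 56.06751567  91.53016444]
 [ 56.29507788  88.46741768]
 [ 56.32170488  85.34876855]
 [ 55.84768857  82.10596549]
 [ 55.58906115  78.8993903 ]
 [ 55.40229057  75.69702333]
 [ 54.88826094  72.40778842]
 [ 54.44822171  69.12268901]
 [ 54.40725683  65.91692826]
 [ 53.86535234  62.58301153]]
```

The tangential force rose from about 4.4 to 6.3 N, so the jaw is pressing with roughly 7 N. I'll relax the tool's push slightly (crank staying within its slack tolerance), then let go.

Emit:
move_arm(moves=[[0,[-0.0004,0.0004,0],[0,0,0]],[0,[-0.0004,0.0004,0],[0,0,0]],[0,[0,0,0],[0,0,0]],[0,[0,0,0],[0,0,0]],[0,[0,0,0],[0,0,0]],[0,[0,0,0],[0,0,0]],[0,[0,0,0],[0,0,0]],[0,[0,0,0],[0,0,0]],[0,[0,0,0],[0,0,0]],[0,[0,0,0],[0,0,0]]])

```text
time: 29.33
eef_pos: [0.4436, 0.2376, 0.0812]
tcp_rot: [0.803, 0.596, 0.001, 0.002]
contact_force: [-0.2, -2.8, 7.6]
opening: 0.166
finger_force: 31.3
```

```bash
python3 -c "
from h import *
tang()"
```

```text
t 29.3333 stage rel hub mm -35.630997198556194 -28.45427686306826 r 45.598397265294984 ang -141.3897621234903 theta from x -142.35403804963445 F stage 0.6380852907407586 -2.718396780350453 7.638814887339357
tang(ccw+) 2.5223571548151447 rad 1.197726294790373 Mz [-0.49163155 -0.03998901 -0.02906407]
```

Emit:
move_arm(moves=[[0.2,[0,0,0],[0,0,0]],[0.25,[0,0,0],[0,0,0]],[0.3,[0,0,0],[0,0,0]],[0.4,[0,0,0],[0,0,0]],[0.4,[0,0,0],[0,0,0]],[0.4,[0,0,-0.02],[0,0,0]],[0.4,[0,0,-0.03],[0,0,0]],[0.4,[0,0,-0.03],[0,0,0]],[0.4,[-0.02,0,-0.03],[0,0,0]],[0.4,[-0.03,0,0],[0,0,0]]])

```text
time: 30.17
eef_pos: [0.4314, 0.1921, 0.1965]
tcp_rot: [0.802, 0.597, 0.006, 0.003]
contact_force: [0.4, -0.1, 1.1]
opening: 0.399
finger_force: 0.0
```

Emit:
move_arm(moves=[[0.4,[-0.035,0,0],[0,0,0]],[0.4,[-0.035,0,0],[0,0,0]],[0.4,[-0.035,0,0],[0,0,0]],[0.4,[-0.03,0,0],[0,0,0]],[0.4,[-0.02,0,0],[0,0,0]],[0.4,[0,0,0],[0,0,0]],[0.4,[0,0,0],[0,0,0]],[0.4,[0,0,0],[0,0,0]],[0.4,[0,0,0],[0,0,0]],[0.4,[0,0,0],[0,0,0]]])

```text
time: 31.0
eef_pos: [0.3827, 0.043, 0.1893]
tcp_rot: [0.802, 0.597, -0.0, -0.0]
contact_force: [-0.2, 1.1, 0.2]
opening: 0.406
finger_force: 0.0
```

```bash
python3 - <<'E'
from h import *
st()
t=read_camera("top");s=read_camera("scene");np.save("z_t.npy",t);np.save("z_s.npy",s)
# handle: darkest blob near expected, in plane z=.1105
for a in(-130,-134,-138,-142,-146,-150,-154,-158):
    w=HUB+.045*(np.cos(np.radians(a))*xd+np.sin(np.radians(a))*yd);print(a,proj("top",[*w,.1105]).round(1),end=' ')
q=proj("top",[*(HUB-.045*.9*xd*0.86-.045*.5*yd),.1105]);c,r=int(q[0]),int(q[1])
g=t[r-12:r+13,c-12:c+13].mean(2);m=(g<30).astype(np.uint8);n,l,stt,ce=cv2.connectedComponentsWithStats(m)
for i in range(1,n):
    px=ce[i]+[c-12,r-12];h=onz("top",px,.1105)[:2]-HUB;print("\nblob",stt[i,4],px,np.degrees(np.arctan2(yd@h,xd@h)),np.hypot(*h))
print(postfit(s,np.array([*ORG,0]),173,180,236,247,False)*1e3)
E
```

```text
F stage -0.46474547128460064 0.9739954242052004 0.21103091258644008 tcp stage -0.03718525283054092 -0.31725869521305455 0.18928572020655862 tilt 0.00010826067666229969
-130 [315.3 195.4] -134 [314.1 196.1] -138 [312.9 196.7] -142 [311.6 197.2] -146 [310.2 197.7] -150 [308.9 198. ] -154 [307.5 198.3] -158 [306.1 198.4] 
blob 1 [299. 184.] 153.72901554296644 0.017763787005938718

blob 2 [303.  188.5] -170.89105510583119 0.02306876489766116

blob 2 [298.5 192. ] 173.89395296335593 0.03348314954303125

blob 1 [304. 192.] -164.63352093768373 0.030635747760014778

blob 2 [304.5 194. ] -162.545551672747 0.03506532948289031

blob 38 [310.39473684 197.73684211] -145.6501523866716 0.04526310731342615

blob 3 [313.33333333 203.66666667] -143.3034066947144 0.05980825881122191
[[ 56.33396655 100.86162776]
 [ 56.15823085  97.74338124]
 [ 55.87739781  94.59040013]
 [ 56.01919289  91.51943581]
 [ 56.28922155  88.46611108]
 [ 56.32690356  85.34993409]
 [ 55.85435152  82.1074666 ]]
```

```bash
python3 - <<'E'
from h import *
def hb(f,a):
    t=np.load(f);w=HUB+.045*(np.cos(np.radians(a))*xd+np.sin(np.radians(a))*yd);q=proj("top",[*w,.1105]);c,r=int(q[0]),int(q[1])
    m=(t[r-10:r+11,c-10:c+11].mean(2)<30).astype(np.uint8);n,l,s,ce=cv2.connectedComponentsWithStats(m);i=1+s[1:,4].argmax()
    h=onz("top",ce[i]+[c-10,r-10],.1105)[:2]-HUB;print(f,s[i,4],np.degrees(np.arctan2(yd@h,xd@h)),np.hypot(*h))
hb("b1_t.npy",-62);hb("z_t.npy",-142);hb("top0.npy",-153)
def edge(f):
    a=rect(np.load(f),"top",.056,x0=.004,x1=.016,y0=.040,y1=.056,res=.00025).astype(float).mean(1)[:,0]
    i=np.argmax(a>90);return 40+.25*(i-(a[i]-90)/(a[i]-a[i-1]))
print(edge("g_t.npy"),edge("z_t.npy"))
E
```

```text
b1_t.npy 38 -63.19723855829492 0.04067290521725484
z_t.npy 38 -145.6501523866716 0.04526310731342615
top0.npy 39 -156.04189550687127 0.04571963018578872
48.96553398058252 49.17785571142284
```

```bash
python3 - <<'E'
from h import *
def edge(f,x0,x1,y0,y1,ch=0):
    a=rect(np.load(f),"top",.056,x0=x0,x1=x1,y0=y0,y1=y1,res=.00025).astype(float).mean(1)[:,ch]
    lo,hi=a.min(),a.max();th=(lo+hi)/2;i=np.argmax(a[a.argmin():]>th)+a.argmin();return round(1e3*y0+.25*(i-(a[i]-th)/(a[i]-a[i-1])),2)
for f in("g_t.npy","z_t.npy"):
    print(f,"jaw",edge(f,.004,.016,.044,.053),edge(f,-.016,-.006,.044,.053),edge(f,.02,.03,.041,.051),"blue back",[edge(f,.0,.02,.035,.045)],"static",edge(f,-.02,.02,.078,.086),edge(f,.005,.02,.078,.086))
E
```

```text
g_t.npy jaw 48.9 48.8 48.97 blue back [np.float64(43.45)] static 81.86 82.0
z_t.npy jaw 48.95 48.69 49.02 blue back [np.float64(43.42)] static 81.89 82.0
```

The normalised jaw edge has not moved (within ±0.1 mm), the handle angle agrees with -142°, the post is upright, and the arm is clear. I'm handing the job in.

```bash
python3 -c "
from plant import *
print(sign_off())"
```

```text
the job is handed in; nothing more can be done
None
```

I handed the job in at about 31 s: the post stands upright in the V notch, the jaw presses on it with an estimated 7 N (from the crank force, not measured directly), and the crank is let go at the forward end of its slack. On the way, the post's foot once struck the top of the V block with about 38 N at the wrist, close to the 40 N limit, and tipped the post about 0.13 rad before I righted it; the verdict isn't shown to me.

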